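# Tip out and tally the sole sample blocks

### The arm

A 6-joint arm with a two-finger parallel gripper is mounted at the origin on the work surface. World frame = base frame: x ahead of the robot, y to its left, z up, the work surface at z = 0. Lengths are in m, angles in rad, forces in N, time in s.
With the tool pointing down it reaches from about 0.35 to 0.925 m from the base axis. Payload 6.4 kg.
Tool frame: the origin (TCP) lies between the finger pads; the fingertips stand 14 mm ahead of it and the grasp point (between the pads) lies 5 mm behind it; z points along the fingers, y is the direction in which the jaws open and shut (so a half turn about z gives the same grasp; the last joint's range is limited). The gripper opens to 85 mm and grips with 20 to 120 N. Pads are 22 mm wide; open, the fingers measure 114 mm over their backs; the gripper's body (76 mm by 85 mm) begins 54 mm behind the grasp point. The pads swing forward as they close: fully open they stand 13 mm farther back than shut.
Start: joints at [1.069, 0.245, 1.558, -0, 1.339, -0.174], TCP at [0.209, 0.615, 0.225] pointing down, gripper open.
Joint ranges: [-3.13, 3.13], [-1.02, 2.26], [0.13, 2.54], [-0.95, 4.09], [0.21, 2.88], [-2.74, 2.74]. Speed limits (rad/s): [2.57, 2.57, 3.14, 3.14, 3.14, 3.14].

### API

Orientations are given as a rotation vector (axis times angle).
In Python, from bench import manip gives the robot as it stands. The module is installed in compiled form; this text tells all that it offers.
- The arm moves only by the tool servo_tool, never from a script. Its argument "moves" is a list of rows, each an object with "claw": the closure, from -1 (fully open) to 1 (shut); "translation": the shift along the world's x, y, z in mm, a list of three; "spin": the turn about the world's z in degrees. In form: [{"claw": claw, "translation": [dx, dy, dz], "spin": spin}, ...]. A call has 1 to 20 rows; each row is the pose to reach, as a shift and turn from the pose commanded when the call began; what a row does not reach only later rows make up. A row lasts 1/10 s, in which the tool goes at most 50 mm and 8.59 degrees, less where a joint would pass 70% of its speed; a pose out of reach is approached as far as the arm can. A call with a gripper value outside its range is refused whole. The fingers move at their own pace and stop on an object; the grip force is fixed at half the most. Time passes only in rows, so rows that repeat a pose let the fingers close. It gives the time, the measured TCP pose, the force and the opening at its end, in the units of the state.
- manip.sense(): the state, without advancing time (a new reading comes with each control period).
- manip.snapshot(name): name is "side" or "top" or "wrist"; returns a dict with "pixels" (384x512x3 uint8, red, green, blue), "fx", "fy", "cx", "cy" (pixels), "origin" and "attitude" of the camera in the world; the wrist camera has in their place "mount" (4x4, takes a point from camera to tool coordinates, whose origin is the TCP and whose axes are the flange's). Camera axes: x right, y down, z forward; pixel columns grow to the right and rows downward; lengths in m; the calibration is good to about 2 mm. The wrist camera is an equidistant fisheye: a pixel r from the principal point sees the ray r / f radians off the axis. A picture is of the moment at which its call begins: read the wrist's pose just before it. There is no depth.
- manip.finish_job(): hands the job in, once; it reports no verdict.
The state is a dict: "clock": time; "joints": joint angles; "qd": joint speeds; "joint_efforts": joint torques, N m; "eef_pos": TCP position; "ee_rot": TCP orientation; "wrist_force": force on the tool from outside, world axes, zero at the start; "ft_torque": the same for the moment, N m; "width": finger opening in m.
Only numpy, scipy, OpenCV 4.12 (cv2) and the standard library are available. Lean on these libraries where they do the work, as an engineer would, in place of code of your own. Each camera call takes 0.05 s, during which the arm holds its last target. There are 200 camera calls.

### The job

Empty the white tub of orange sole sample blocks by tipping it out into the grey tray, stand the tub upright again in the middle of its cork coaster, and put the orange blocks that lie loose on the cutting mat into the tray too. Once all the blocks are in the tray, click the red thumb lever of the tally counter once for every block in the tray, one notch at a time, so that the dial, which moves on one tick mark a click and starts at its green zero mark, ends on their number. Leave the shoe last and the coffee cup where they are.

Things in the scene. Friction and masses are not known exactly. Their poses are not given: they have to be found in the camera images.
- tub: white open tub, loose, 0.22 kg, slick plastic; origin at the centre of its underside, z up. Floor 84 (x) by 120 (y) mm, walls 4 mm, 62 mm tall; the +x wall leans outward 20 degrees (pouring lip, its top edge at x = +63 mm), and at the -x side a black bar handle leads away, up and back at 45 degrees (towards -x and +z), leaving the back wall 50 mm above the table. 3 or 4 blocks start in it. Starts on the coaster
- tub_handle (a point): grip point of the tub's handle, on the bar's middle line 55 mm from the wall, at (-79, 0, 89) mm in the tub's frame; the bar is 18 mm thick (tub's y) by 24 mm, and ends 37 mm beyond this point. Axes as the tub's
- coaster: round cork coaster, fixed, radius 105 mm, 3 mm thick; origin at the centre of its underside. Left or right of the tray
- tray: grey open tray, fixed, outside 220 (x) by 200 (y) by 40 mm tall, walls and floor 5 mm; origin at the centre of its underside
- block1: orange slick plastic sample block, 60 (x) by 22 (y) by 30 (z) mm, 35 g, origin at its centre; starts in the tub, standing on a 60 by 22 face; may be absent (None)
- block2: orange slick plastic sample block, 60 (x) by 22 (y) by 30 (z) mm, 35 g, origin at its centre; starts in the tub, standing on a 60 by 22 face; may be absent (None)
- block3: orange slick plastic sample block, 60 (x) by 22 (y) by 30 (z) mm, 35 g, origin at its centre; starts in the tub, standing on a 60 by 22 face; may be absent (None)
- block4: orange slick plastic sample block, 60 (x) by 22 (y) by 30 (z) mm, 35 g, origin at its centre; starts in the tub, standing on a 60 by 22 face; may be absent (None)
- block5: orange slick plastic sample block, 60 (x) by 22 (y) by 30 (z) mm, 35 g, origin at its centre; starts on the cutting mat beside the tray, standing on a 60 by 22 face; may be absent (None)
- block6: orange slick plastic sample block, 60 (x) by 22 (y) by 30 (z) mm, 35 g, origin at its centre; starts on the cutting mat beside the tray, standing on a 60 by 22 face; may be absent (None)
- block7: orange slick plastic sample block, 60 (x) by 22 (y) by 30 (z) mm, 35 g, origin at its centre; starts on the cutting mat beside the tray, standing on a 60 by 22 face; may be absent (None)
- block8: orange slick plastic sample block, 60 (x) by 22 (y) by 30 (z) mm, 35 g, origin at its centre; starts on the cutting mat beside the tray, standing on a 60 by 22 face; may be absent (None)
- counter: tally counter, fixed: grey round housing of radius 62 mm, 34 mm tall, on a thin square foot; origin at the centre of its underside, on the upright axis of dial and lever. Twelve tick marks round the dial, 30 degrees apart; the green one (towards its +x) is zero. The lever sticks out on its -x side. Left or right of the tray, opposite the coaster
- tally_dial (a joint): angle (rad) of the black dial with the red pointer on the counter's top; 0 = at the green mark, grows clockwise seen from above, one notch = 0.5236 rad (30 degrees), at most 11 notches. Driven by the thumb lever alone through a ratchet; it cannot be turned back, and stays where it is
- tally_lever (a joint): angle (rad) of the red thumb lever; 0 = at rest, grows clockwise seen from above to its stop at 0.624. A spring brings it back; pushing it takes about 3 to 6 N at the pad. Pushed to the stop and let all the way back it moves the dial on one notch; a push cut short moves it by less, and the next push then finishes that notch
- thumb_pad (a point): on the lever's upright red thumb pad, 100 mm from the counter's axis, 50 mm above the table, 9 mm below the pad's top. The pad is 32 mm long (radially), 12 mm thick (along its motion) and reaches from 13 to 59 mm above the table, clear of the housing. At rest it lies 0.30 rad anticlockwise (seen from above) of the counter's -x direction; at the stop 0.32 rad clockwise of it. Axes turn with the lever and equal the counter's at rest
- shoe_last: white shoe last, 205 mm long, 95 mm tall, loose; a bystander. Origin under its middle
- coffee_cup: paper coffee cup with black lid, 79 mm wide, 107 mm tall, loose; a bystander. Origin at the centre of its underside
Mind the look-alikes: they are no part of the job. Leave any turquoise or yellow look-alike of the block8 alone.

How it is judged:
On the way, in this order (a step that is already met when the one before it is completed fails the run):
1. the tub is tipped well over above the tray (angle between tub's own z axis and vertical above 1.2 rad and horizontal distance between tub and tray below 0.2 m), for 0.2 s.
2. every block is in the tray and the tub stands upright on the coaster, with the dial still at zero (x of block1 in the frame of tray between -0.105 and 0.105 m and y of block1 in the frame of tray between -0.095 and 0.095 m and z of each of block1, block2, block3, block4, block5, block6, block7, block8 in the frame of tray below 0.07 m and x of block2 in the frame of tray between -0.105 and 0.105 m and y of block2 in the frame of tray between -0.095 and 0.095 m and x of block3 in the frame of tray between -0.105 and 0.105 m and y of block3 in the frame of tray between -0.095 and 0.095 m and x of block4 in the frame of tray between -0.105 and 0.105 m and y of block4 in the frame of tray between -0.095 and 0.095 m and x of block5 in the frame of tray between -0.105 and 0.105 m and y of block5 in the frame of tray between -0.095 and 0.095 m and x of block6 in the frame of tray between -0.105 and 0.105 m and y of block6 in the frame of tray between -0.095 and 0.095 m and x of block7 in the frame of tray between -0.105 and 0.105 m and y of block7 in the frame of tray between -0.095 and 0.095 m and x of block8 in the frame of tray between -0.105 and 0.105 m and y of block8 in the frame of tray between -0.095 and 0.095 m and angle between tub's own z axis and vertical below 0.1 rad and horizontal distance between tub and coaster below 0.03 m and height (world z) of tub below 0.012 m and linear speed of tub below 0.03 m/s and contact force between the fingers and tub below 0.1 N and linear speed of each of block1, block2, block3, block4, block5, block6, block7, block8 below 0.05 m/s and value of joint tally_dial below 0.1 rad), for 0.2 s.
At the end, for the whole second after the job is handed in: Every block present lies inside the tray (its centre within the walls, below 70 mm), the tub stands upright (within 0.1 rad) on the coaster, its centre within 30 mm of the coaster's centre, the dial reads the number of blocks (within a quarter of a notch), and the lever is back at rest (x of block1 in the frame of tray between -0.105 and 0.105 m and y of block1 in the frame of tray between -0.095 and 0.095 m and z of each of block1, block2, block3, block4, block5, block6, block7, block8 in the frame of tray below 0.07 m and x of block2 in the frame of tray between -0.105 and 0.105 m and y of block2 in the frame of tray between -0.095 and 0.095 m and x of block3 in the frame of tray between -0.105 and 0.105 m and y of block3 in the frame of tray between -0.095 and 0.095 m and x of block4 in the frame of tray between -0.105 and 0.105 m and y of block4 in the frame of tray between -0.095 and 0.095 m and x of block5 in the frame of tray between -0.105 and 0.105 m and y of block5 in the frame of tray between -0.095 and 0.095 m and x of block6 in the frame of tray between -0.105 and 0.105 m and y of block6 in the frame of tray between -0.095 and 0.095 m and x of block7 in the frame of tray between -0.105 and 0.105 m and y of block7 in the frame of tray between -0.095 and 0.095 m and x of block8 in the frame of tray between -0.105 and 0.105 m and y of block8 in the frame of tray between -0.095 and 0.095 m and angle between tub's own z axis and vertical below 0.1 rad and horizontal distance between tub and coaster below 0.03 m and height (world z) of tub below 0.012 m and linear speed of tub below 0.03 m/s and contact force between the fingers and tub below 0.1 N and value of joint tally_dial between 2.4871 and 4.3197 rad and ((height (world z) of block5 below -5 m and value of joint tally_dial below 3.0108 rad) or (height (world z) of block6 below -5 m and value of joint tally_dial below 3.0108 rad) or (height (world z) of block7 below -5 m and value of joint tally_dial below 3.0108 rad) or value of joint tally_dial above 3.0107 rad) and ((height (world z) of block5 below -5 m and value of joint tally_dial below 3.0108 rad) or (height (world z) of block6 below -5 m and value of joint tally_dial below 3.0108 rad) or (height (world z) of block8 below -5 m and value of joint tally_dial below 3.0108 rad) or value of joint tally_dial above 3.0107 rad) and ((height (world z) of block5 below -5 m and value of joint tally_dial below 3.0108 rad) or (height (world z) of block7 below -5 m and value of joint tally_dial below 3.0108 rad) or (height (world z) of block8 below -5 m and value of joint tally_dial below 3.0108 rad) or value of joint tally_dial above 3.0107 rad) and ((height (world z) of block6 below -5 m and value of joint tally_dial below 3.0108 rad) or (height (world z) of block7 below -5 m and value of joint tally_dial below 3.0108 rad) or (height (world z) of block8 below -5 m and value of joint tally_dial below 3.0108 rad) or value of joint tally_dial above 3.0107 rad) and ((height (world z) of block5 below -5 m and value of joint tally_dial below 3.5344 rad) or (height (world z) of block6 below -5 m and value of joint tally_dial below 3.5344 rad) or (height (world z) of block7 below -5 m and value of joint tally_dial below 3.5344 rad) or (height (world z) of block8 below -5 m and value of joint tally_dial below 3.5344 rad) or value of joint tally_dial above 3.5343 rad) and ((height (world z) of block1 below -5 m and value of joint tally_dial below 3.0108 rad) or (height (world z) of block2 below -5 m and value of joint tally_dial below 3.0108 rad) or (height (world z) of block3 below -5 m and value of joint tally_dial below 3.0108 rad) or (height (world z) of block4 below -5 m and value of joint tally_dial below 3.0108 rad) or value of joint tally_dial above 3.0107 rad) and ((height (world z) of block1 below -5 m and value of joint tally_dial below 3.5344 rad) or (height (world z) of block2 below -5 m and value of joint tally_dial below 3.5344 rad) or (height (world z) of block3 below -5 m and value of joint tally_dial below 3.5344 rad) or (height (world z) of block4 below -5 m and value of joint tally_dial below 3.5344 rad) or (height (world z) of block5 below -5 m and value of joint tally_dial below 3.5344 rad) or (height (world z) of block6 below -5 m and value of joint tally_dial below 3.5344 rad) or (height (world z) of block7 below -5 m and value of joint tally_dial below 3.5344 rad) or value of joint tally_dial above 3.5343 rad) and ((height (world z) of block1 below -5 m and value of joint tally_dial below 3.5344 rad) or (height (world z) of block2 below -5 m and value of joint tally_dial below 3.5344 rad) or (height (world z) of block3 below -5 m and value of joint tally_dial below 3.5344 rad) or (height (world z) of block4 below -5 m and value of joint tally_dial below 3.5344 rad) or (height (world z) of block5 below -5 m and value of joint tally_dial below 3.5344 rad) or (height (world z) of block6 below -5 m and value of joint tally_dial below 3.5344 rad) or (height (world z) of block8 below -5 m and value of joint tally_dial below 3.5344 rad) or value of joint tally_dial above 3.5343 rad) and ((height (world z) of block1 below -5 m and value of joint tally_dial below 3.5344 rad) or (height (world z) of block2 below -5 m and value of joint tally_dial below 3.5344 rad) or (height (world z) of block3 below -5 m and value of joint tally_dial below 3.5344 rad) or (height (world z) of block4 below -5 m and value of joint tally_dial below 3.5344 rad) or (height (world z) of block5 below -5 m and value of joint tally_dial below 3.5344 rad) or (height (world z) of block7 below -5 m and value of joint tally_dial below 3.5344 rad) or (height (world z) of block8 below -5 m and value of joint tally_dial below 3.5344 rad) or value of joint tally_dial above 3.5343 rad) and ((height (world z) of block1 below -5 m and value of joint tally_dial below 3.5344 rad) or (height (world z) of block2 below -5 m and value of joint tally_dial below 3.5344 rad) or (height (world z) of block3 below -5 m and value of joint tally_dial below 3.5344 rad) or (height (world z) of block4 below -5 m and value of joint tally_dial below 3.5344 rad) or (height (world z) of block6 below -5 m and value of joint tally_dial below 3.5344 rad) or (height (world z) of block7 below -5 m and value of joint tally_dial below 3.5344 rad) or (height (world z) of block8 below -5 m and value of joint tally_dial below 3.5344 rad) or value of joint tally_dial above 3.5343 rad) and ((height (world z) of block1 below -5 m and value of joint tally_dial below 4.058 rad) or (height (world z) of block2 below -5 m and value of joint tally_dial below 4.058 rad) or (height (world z) of block3 below -5 m and value of joint tally_dial below 4.058 rad) or (height (world z) of block4 below -5 m and value of joint tally_dial below 4.058 rad) or (height (world z) of block5 below -5 m and value of joint tally_dial below 4.058 rad) or (height (world z) of block6 below -5 m and value of joint tally_dial below 4.058 rad) or (height (world z) of block7 below -5 m and value of joint tally_dial below 4.058 rad) or (height (world z) of block8 below -5 m and value of joint tally_dial below 4.058 rad) or value of joint tally_dial above 4.0579 rad) and (height (world z) of block5 above -5 m or value of joint tally_dial below 3.7961 rad) and (height (world z) of block6 above -5 m or value of joint tally_dial below 3.7961 rad) and (height (world z) of block7 above -5 m or value of joint tally_dial below 3.7961 rad) and (height (world z) of block8 above -5 m or value of joint tally_dial below 3.7961 rad) and (height (world z) of any of block5, block6 above -5 m or value of joint tally_dial below 3.2725 rad) and (height (world z) of any of block5, block7 above -5 m or value of joint tally_dial below 3.2725 rad) and (height (world z) of any of block5, block8 above -5 m or value of joint tally_dial below 3.2725 rad) and (height (world z) of any of block6, block7 above -5 m or value of joint tally_dial below 3.2725 rad) and (height (world z) of any of block6, block8 above -5 m or value of joint tally_dial below 3.2725 rad) and (height (world z) of any of block7, block8 above -5 m or value of joint tally_dial below 3.2725 rad) and (height (world z) of block1 above -5 m or value of joint tally_dial below 3.7961 rad) and (height (world z) of any of block1, block5 above -5 m or value of joint tally_dial below 3.2725 rad) and (height (world z) of any of block1, block6 above -5 m or value of joint tally_dial below 3.2725 rad) and (height (world z) of any of block1, block7 above -5 m or value of joint tally_dial below 3.2725 rad) and (height (world z) of any of block1, block8 above -5 m or value of joint tally_dial below 3.2725 rad) and (height (world z) of any of block1, block5, block6 above -5 m or value of joint tally_dial below 2.7489 rad) and (height (world z) of any of block1, block5, block7 above -5 m or value of joint tally_dial below 2.7489 rad) and (height (world z) of any of block1, block5, block8 above -5 m or value of joint tally_dial below 2.7489 rad) and (height (world z) of any of block1, block6, block7 above -5 m or value of joint tally_dial below 2.7489 rad) and (height (world z) of any of block1, block6, block8 above -5 m or value of joint tally_dial below 2.7489 rad) and (height (world z) of any of block1, block7, block8 above -5 m or value of joint tally_dial below 2.7489 rad) and (height (world z) of block2 above -5 m or value of joint tally_dial below 3.7961 rad) and (height (world z) of any of block2, block5 above -5 m or value of joint tally_dial below 3.2725 rad) and (height (world z) of any of block2, block6 above -5 m or value of joint tally_dial below 3.2725 rad) and (height (world z) of any of block2, block7 above -5 m or value of joint tally_dial below 3.2725 rad) and (height (world z) of any of block2, block8 above -5 m or value of joint tally_dial below 3.2725 rad) and (height (world z) of any of block2, block5, block6 above -5 m or value of joint tally_dial below 2.7489 rad) and (height (world z) of any of block2, block5, block7 above -5 m or value of joint tally_dial below 2.7489 rad) and (height (world z) of any of block2, block5, block8 above -5 m or value of joint tally_dial below 2.7489 rad) and (height (world z) of any of block2, block6, block7 above -5 m or value of joint tally_dial below 2.7489 rad) and (height (world z) of any of block2, block6, block8 above -5 m or value of joint tally_dial below 2.7489 rad) and (height (world z) of any of block2, block7, block8 above -5 m or value of joint tally_dial below 2.7489 rad) and (height (world z) of block3 above -5 m or value of joint tally_dial below 3.7961 rad) and (height (world z) of any of block3, block5 above -5 m or value of joint tally_dial below 3.2725 rad) and (height (world z) of any of block3, block6 above -5 m or value of joint tally_dial below 3.2725 rad) and (height (world z) of any of block3, block7 above -5 m or value of joint tally_dial below 3.2725 rad) and (height (world z) of any of block3, block8 above -5 m or value of joint tally_dial below 3.2725 rad) and (height (world z) of any of block3, block5, block6 above -5 m or value of joint tally_dial below 2.7489 rad) and (height (world z) of any of block3, block5, block7 above -5 m or value of joint tally_dial below 2.7489 rad) and (height (world z) of any of block3, block5, block8 above -5 m or value of joint tally_dial below 2.7489 rad) and (height (world z) of any of block3, block6, block7 above -5 m or value of joint tally_dial below 2.7489 rad) and (height (world z) of any of block3, block6, block8 above -5 m or value of joint tally_dial below 2.7489 rad) and (height (world z) of any of block3, block7, block8 above -5 m or value of joint tally_dial below 2.7489 rad) and (height (world z) of block4 above -5 m or value of joint tally_dial below 3.7961 rad) and (height (world z) of any of block4, block5 above -5 m or value of joint tally_dial below 3.2725 rad) and (height (world z) of any of block4, block6 above -5 m or value of joint tally_dial below 3.2725 rad) and (height (world z) of any of block4, block7 above -5 m or value of joint tally_dial below 3.2725 rad) and (height (world z) of any of block4, block8 above -5 m or value of joint tally_dial below 3.2725 rad) and (height (world z) of any of block4, block5, block6 above -5 m or value of joint tally_dial below 2.7489 rad) and (height (world z) of any of block4, block5, block7 above -5 m or value of joint tally_dial below 2.7489 rad) and (height (world z) of any of block4, block5, block8 above -5 m or value of joint tally_dial below 2.7489 rad) and (height (world z) of any of block4, block6, block7 above -5 m or value of joint tally_dial below 2.7489 rad) and (height (world z) of any of block4, block6, block8 above -5 m or value of joint tally_dial below 2.7489 rad) and (height (world z) of any of block4, block7, block8 above -5 m or value of joint tally_dial below 2.7489 rad) and value of joint tally_lever below 0.1 rad); the robot touches nothing.
It fails at once if the shoe last or the coffee cup is moved by more than 40 mm (distance of any of shoe_last, coffee_cup from where it was at the start of the episode above 0.04 m).
Of block1, block2, block3, block4 only 3 to 4 are there at a start; the rules pass over those that are not, and their reading is None.
Of block5, block6, block7, block8 only 2 to 4 are there at a start; the rules pass over those that are not, and their reading is None.
At some moment in a run one of block5, block6, block7, block8 may be knocked a few centimetres aside while the robot is not near it.
It also fails if it takes over 210 s, if anything falls off the work surface, if the arm or the gripper's body presses on something with over 40 N, if the wrist force passes 120 N, or if a joint passes its speed limit or range.

## Working session

There is one attempt and no reset: what is moved stays moved. The work goes in short steps, Python scripts to look and compute and a tool call to move; the robot and the scene stay as the last step left them, time stands still between calls to the robot, and variables do not carry over. Pictures are saved under pics/ and viewed, about 12 in all and at most 16, crops included, and the job is handed in when it is done.

Besides the shell and the picture viewer there is one more tool, called after "Call:" in YAML: its name, and indented under it one key for each argument. servo_tool: Moves the arm, as the interface text tells. Its arguments: {"type":"object","properties":{"moves":{"type":"array"}},"required":["moves"]}

```bash
mkdir -p pics; cat > h.py <<'E'
from bench import manip
import numpy as np, cv2
from scipy.spatial.transform import Rotation as R
def att(a):
    a=np.array(a,float)
    return a if a.shape==(3,3) else R.from_rotvec(a).as_matrix()
def snap(n,save=None):
    st=manip.sense(); s=manip.snapshot(n)
    if save: cv2.imwrite('pics/'+save,s['pixels'][:,:,::-1])
    s['st']=st; return s
def ray(s,u,v):
    x=(u-s['cx'])/s['fx']; y=(v-s['cy'])/s['fy']
    if 'mount' in s:
        r=np.hypot(x,y); k=np.sin(r)/r if r>1e-9 else 1
        d=np.array([x*k,y*k,np.cos(r)]); M=np.array(s['mount']); Rt=att(s['st']['ee_rot'])
        return np.array(s['st']['eef_pos'])+Rt@M[:3,3], Rt@M[:3,:3]@d
    return np.array(s['origin']), att(s['attitude'])@np.array([x,y,1.])
def hit(s,u,v,z):
    o,d=ray(s,u,v); return (o+d*(z-o[2])/d[2])[:2]
def proj(s,p):
    q=att(s['attitude']).T@(np.array(p)-np.array(s['origin']))
    return s['fx']*q[0]/q[2]+s['cx'], s['fy']*q[1]/q[2]+s['cy']
def mask(img,lo,hi):
    return cv2.inRange(cv2.cvtColor(img,cv2.COLOR_RGB2HSV),lo,hi)
E
python3 - <<'E'
from h import *
t=snap('top','t0.png'); s=snap('side','s0.png'); w=snap('wrist','w0.png')
print({k:v for k,v in t.items() if k!='pixels' and k!='st'}); print({k:v for k,v in s.items() if k!='pixels' and k!='st'}); print(w['mount'],w['fx']); print(t['st'])
im=np.hstack([t['pixels'],s['pixels']])[:,:,::-1]; cv2.imwrite('pics/t0b.png',cv2.resize(t['pixels'][:,:,::-1],(800,600),interpolation=2))
E
```

```text
{'fx': 463.7880350320191, 'fy': 463.7880350320191, 'cx': 251.4629150945717, 'cy': 192.02121034965293, 'origin': array([0.36151552, 0.02462192, 1.31105975]), 'attitude': array([-2.13269946,  2.14142569, -0.20255031])}
{'fx': 478.19015922390645, 'fy': 478.19015922390645, 'cx': 250.97320457177224, 'cy': 196.67991996971801, 'origin': array([-0.20906619, -0.96078819,  0.84060212]), 'attitude': array([-2.03217813,  0.68967086, -0.39888601])}
[[ 2.52365012e-04 -9.65498596e-01 -2.60408136e-01  6.66343056e-02]
 [ 9.99999930e-01  1.71288099e-04  3.34039388e-04  2.92844174e-04]
 [-2.77909745e-04 -2.60408202e-01  9.65498571e-01 -1.48887733e-01]
 [ 0.00000000e+00  0.00000000e+00  0.00000000e+00  1.00000000e+00]] 297.3186396354542
{'clock': 0.0, 'joints': array([ 1.06887594e+00,  2.45819450e-01,  1.55897546e+00,  1.68408899e-05,
        1.33869439e+00, -1.74085340e-01]), 'qd': array([ 7.29429119e-04,  5.52834833e-04,  1.47105831e-03,  8.55968882e-04,
       -3.04637400e-05, -2.51409746e-05]), 'joint_efforts': array([ 5.53999162e-04, -4.29517329e+01, -3.26126432e+01, -9.42295082e-05,
        5.40936031e-03,  1.69619369e-05]), 'eef_pos': array([0.20900885, 0.61489898, 0.22399761]), 'ee_rot': array([-5.12559766e-01, -3.09884343e+00,  2.80157590e-03]), 'wrist_force': array([ 0.2334934 ,  0.36396051, -0.15120369]), 'ft_torque': array([-0.028385  ,  0.01400396, -0.00155191]), 'width': 0.08538229821353284}
```

View pics/t0b.png

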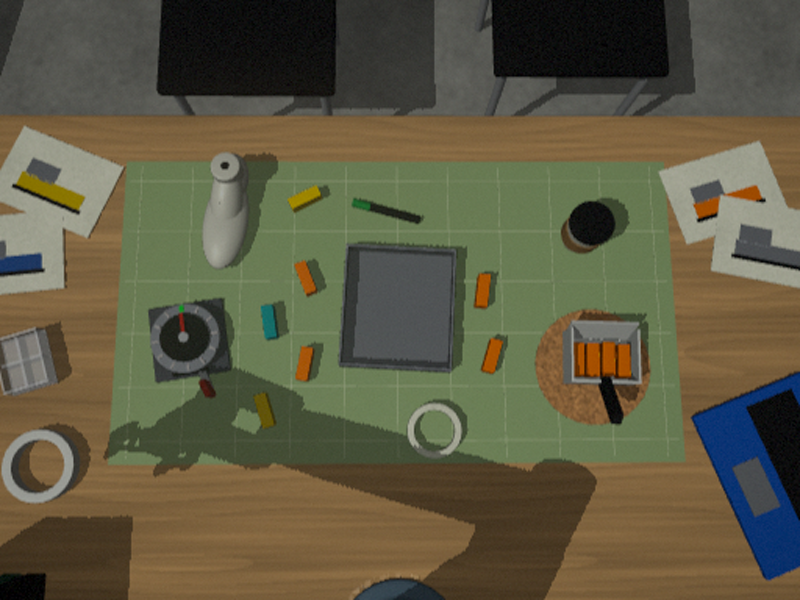

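View pics/s0.png

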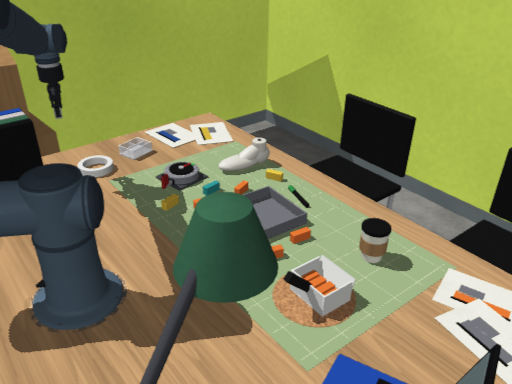

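Top view (800×600): orange blocks — loose at (306,277), (304,363), (483,290), (492,355); four in the tub at about (603,359). Look-alikes are turquoise (269,321), yellow (304,198) and (264,410), and orange print on paper (728,203). Tub handle at (612,400), tray (400,306), coaster (592,366), counter (184,337), lever (206,386).

```bash
python3 - <<'E'
from h import *
t=snap('top'); im=t['pixels']
def cs(m,amin):
    c,_=cv2.findContours(m,cv2.RETR_EXTERNAL,cv2.CHAIN_APPROX_NONE); return [x for x in c if cv2.contourArea(x)>amin]
def rect(c,z):
    P=np.array([hit(t,*p[0],z) for p in c]).astype(np.float32); (x,y),(w,h),a=cv2.minAreaRect(P); 
    if w<h: a+=90;w,h=h,w
    return np.round([x,y,w,h,a%180],3), 
for nm,lo,hi in [('orange',(5,180,90),(17,255,255)),('red',(0,150,50),(4,255,255)),('green',(50,150,60),(75,255,255))]:
    for c in cs(mask(im,lo,hi),12):
        print(nm,np.round(c[:,0].mean(0)*1.5625),cv2.contourArea(c),rect(c,.03))
hsv=cv2.cvtColor(im,cv2.COLOR_RGB2HSV)
for p in [(400,306),(345,305),(560,400),(540,345),(612,400),(605,330),(160,310),(150,370),(500,250)]:
    print(p,hsv[int(p[1]/1.5625),int(p[0]/1.5625)])
crop=im[130:290,200:420,::-1]; cv2.imwrite('pics/c1.png',cv2.resize(crop,(800,582),interpolation=cv2.INTER_CUBIC))
E
```

```text
orange [304. 363.] 135.5 (array([4.75000e-01, 1.63000e-01, 5.90000e-02, 2.10000e-02, 1.70517e+02]),)
orange [593. 359.] 154.5 (array([ 4.79000e-01, -3.49000e-01,  5.60000e-02,  2.20000e-02,
        1.76868e+02]),)
orange [616. 359.] 300.0 (array([ 4.79000e-01, -3.91000e-01,  5.90000e-02,  5.00000e-02,
        1.76824e+02]),)
orange [579. 359.] 97.0 (array([ 4.8200e-01, -3.2500e-01,  5.6000e-02,  1.4000e-02,  1.7719e+02]),)
orange [492. 355.] 156.5 (array([ 4.88000e-01, -1.69000e-01,  6.20000e-02,  2.40000e-02,
        1.62603e+02]),)
orange [482. 290.] 152.5 (array([ 6.05000e-01, -1.56000e-01,  6.30000e-02,  2.40000e-02,
        1.72341e+02]),)
orange [305. 277.] 131.0 (array([6.3000e-01, 1.6300e-01, 6.0000e-02, 2.1000e-02, 2.2045e+01]),)
orange [706. 207.] 109.0 (array([ 7.59000e-01, -5.78000e-01,  4.60000e-02,  2.80000e-02,
        1.05921e+02]),)
orange [745. 193.] 83.5 (array([ 7.8800e-01, -6.4700e-01,  5.8000e-02,  2.4000e-02,  8.9963e+01]),)
green [361. 204.] 32.0 (array([7.6700e-01, 6.3000e-02, 3.1000e-02, 1.2000e-02, 7.0863e+01]),)
(400, 306) [102  15  84]
(345, 305) [60 14 56]
(560, 400) [ 16 149 139]
(540, 345) [ 17 138 133]
(612, 400) [ 30 109   7]
(605, 330) [ 38   9 119]
(160, 310) [ 0  0 58]
(150, 370) [ 44  78 124]
(500, 250) [ 42  67 140]
```

View pics/c1.png

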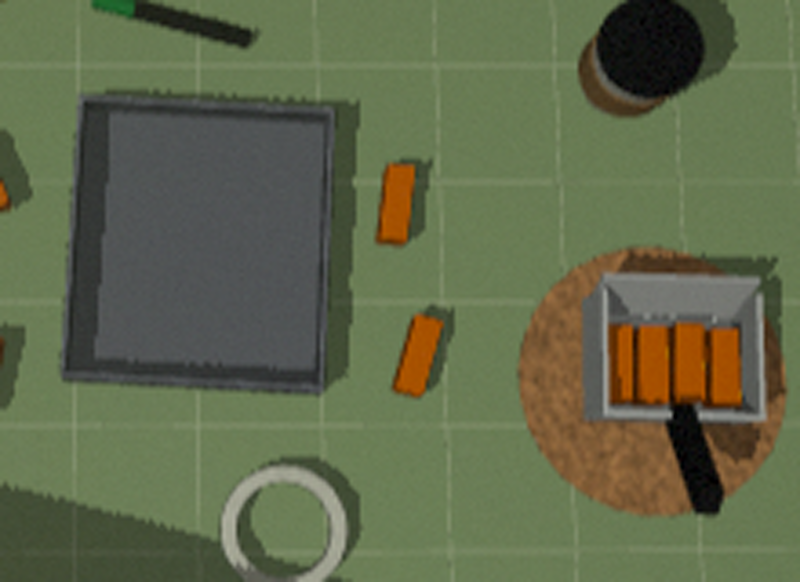

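```bash
python3 - <<'E'
from h import *
t=snap('top')
C=lambda u,v:(200+(u+.5)*220/800-.5,130+(v+.5)*160/582-.5)
def pr(n,z,*pts):
    P=np.array([hit(t,*C(*p),z) for p in pts]); print(n,np.round(P,3).tolist(),'mean',np.round(P.mean(0),3)); return P
pr('tray',.04,(82,95),(333,106),(323,393),(64,380))
pr('tub rim',.065,(603,273),(762,277),(768,420),(601,415))
m=mask(t['pixels'],(8,110,60),(22,200,230)); m[:190]=0;m[275:]=0;m[:,:335]=0;m[:,425:]=0
c,_=cv2.findContours(m,0,1); h=cv2.convexHull(np.vstack([x for x in c if cv2.contourArea(x)>30]))
P=np.array([hit(t,*p[0],.003) for p in h]).astype(np.float32); print('coaster',cv2.minEnclosingCircle(P))
pr('bar wall end(z53)',.053,(683,408)); pr('bar end (top z~120)',.12,(709,512)); pr('bar end centre z.115',.115,(708,500))
for z in (0,.02): pr('ring',z,(285,466),(285,578),(222,523),(346,520))
F=lambda u,v:(u/1.5625,v/1.5625)
print('counter c',hit(t,*F(183.5,337.5),.036),'green',hit(t,*F(181,307),.034),'pad',hit(t,*F(206,386),.059), hit(t,*F(206,386),.05))
pr
E
```

```text
tray [[0.689, 0.087], [0.68, -0.108], [0.458, -0.096], [0.468, 0.099]] mean [ 0.574 -0.004]
tub rim [[0.545, -0.305], [0.541, -0.425], [0.435, -0.422], [0.439, -0.298]] mean [ 0.49  -0.363]
coaster ((0.4701870381832123, -0.355905145406723), 0.10461664944887161)
bar wall end(z53) [[0.445, -0.363]] mean [ 0.445 -0.363]
bar end (top z~120) [[0.368, -0.357]] mean [ 0.368 -0.357]
bar end centre z.115 [[0.376, -0.358]] mean [ 0.376 -0.358]
ring [[0.405, -0.069], [0.32, -0.068], [0.362, -0.02], [0.364, -0.115]] mean [ 0.363 -0.068]
ring [[0.404, -0.068], [0.321, -0.066], [0.362, -0.019], [0.364, -0.113]] mean [ 0.363 -0.067]
counter c [0.51981117 0.37460353] green [0.57467744 0.38201306] pad [0.43324422 0.32620023] [0.43375982 0.32836802]
```

Call:
servo_tool:
  moves:
    - {"claw": -1,"translation": [130,-200,40],"spin": 16}
    - {"claw": -1,"translation": [130,-200,40],"spin": 16}
    - {"claw": -1,"translation": [130,-200,40],"spin": 16}
    - {"claw": -1,"translation": [130,-200,40],"spin": 16}
    - {"claw": -1,"translation": [130,-200,40],"spin": 16}
    - {"claw": -1,"translation": [241,-485,40],"spin": 16}
    - {"claw": -1,"translation": [241,-485,40],"spin": 16}
    - {"claw": -1,"translation": [241,-485,40],"spin": 16}
    - {"claw": -1,"translation": [241,-485,40],"spin": 16}
    - {"claw": -1,"translation": [241,-485,40],"spin": 16}
    - {"claw": -1,"translation": [241,-485,40],"spin": 16}
    - {"claw": -1,"translation": [241,-485,40],"spin": 16}
    - {"claw": -1,"translation": [241,-485,40],"spin": 16}

```text
clock: 1.55
eef_pos: [0.4506, 0.1293, 0.2651]
ee_rot: [-0.081, -3.14, -0.0]
wrist_force: [0.3, -0.8, -0.1]
width: 0.0852
```

Call:
servo_tool:
  moves:
    - {"claw": -1,"translation": [0,-250,0],"spin": 0}
    - {"claw": -1,"translation": [0,-250,0],"spin": 0}
    - {"claw": -1,"translation": [0,-250,0],"spin": 0}
    - {"claw": -1,"translation": [0,-250,0],"spin": 0}
    - {"claw": -1,"translation": [0,-250,0],"spin": 0}
    - {"claw": -1,"translation": [-49,-488,-20],"spin": 0}
    - {"claw": -1,"translation": [-49,-488,-20],"spin": 0}
    - {"claw": -1,"translation": [-49,-488,-20],"spin": 0}
    - {"claw": -1,"translation": [-49,-488,-20],"spin": 0}
    - {"claw": -1,"translation": [-49,-488,-20],"spin": 0}
    - {"claw": -1,"translation": [-49,-488,-20],"spin": 0}
    - {"claw": -1,"translation": [-49,-488,-20],"spin": 0}
    - {"claw": -1,"translation": [-49,-488,-20],"spin": 0}
    - {"claw": -1,"translation": [-49,-488,-20],"spin": 0}
    - {"claw": -1,"translation": [-49,-488,-20],"spin": 0}

```text
clock: 3.05
eef_pos: [0.4019, -0.3564, 0.2454]
ee_rot: [0.073, 3.14, -0.0]
wrist_force: [0.3, -0.3, -1.0]
width: 0.0854
```

```bash
python3 - <<'E'
from h import *
w=snap('wrist'); st=w['st']; M=att(st['ee_rot'])
print(st['eef_pos'],np.round(M,3).tolist(),st['joints'])
cv2.imwrite('pics/w1.png',w['pixels'][:,:,::-1])
E
```

```text
[ 0.40192407 -0.35642704  0.2453683 ] [[-0.999, 0.047, 0.0], [0.047, 0.999, -0.0], [-0.0, -0.0, -1.0]] [-9.36693132e-01 -3.81932524e-02  1.82620196e+00  9.55144203e-05
  1.35311238e+00 -2.46098431e+00]
```

View pics/w1.png

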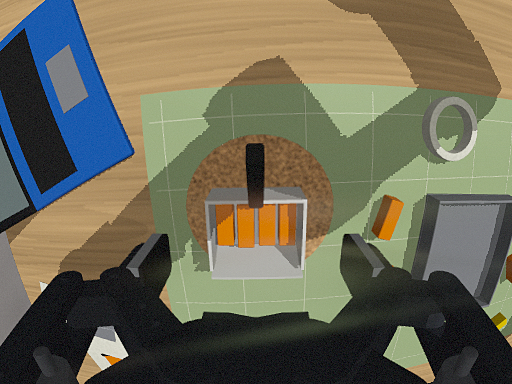

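Wrist view: tub centred below, handle from (256,205) to (255,146), midway between the fingers; four blocks in the tub. Lowering onto the handle.

```bash
python3 - <<'E'
from h import *
w=snap('wrist')
for u,v,z in [(255,146,.12),(256,205,.053),(216,193,.065),(302,192,.065),(210,277,.065),(305,277,.065)]: print(u,v,hit(w,u,v,z).round(4))
m=mask(w['pixels'],(7,90,60),(22,200,230)); m[:125]=0;m[265:]=0;m[:,:180]=0;m[:,345:]=0
h=cv2.convexHull(np.vstack([x for x in cv2.findContours(m,0,1)[0] if cv2.contourArea(x)>60]))
print(cv2.minEnclosingCircle(np.array([hit(w,*p[0],.003) for p in h]).astype(np.float32)))
E
```

```text
255 146 [ 0.367  -0.3546]
256 205 [ 0.446  -0.3572]
216 193 [ 0.4254 -0.4026]
302 192 [ 0.4289 -0.3031]
210 277 [ 0.5379 -0.4211]
305 277 [ 0.5439 -0.2979]
((0.46910202503204346, -0.3525242209434509), 0.10471660643815994)
```

Call:
servo_tool:
  moves:
    - {"claw": -1,"translation": [-1,0,-50],"spin": 0}
    - {"claw": -1,"translation": [-1,0,-90],"spin": 0}
    - {"claw": -1,"translation": [-1,0,-130],"spin": 0}
    - {"claw": -1,"translation": [-1,0,-158],"spin": 0}
    - {"claw": -1,"translation": [-1,0,-158],"spin": 0}
    - {"claw": 1,"translation": [-1,0,-158],"spin": 0}
    - {"claw": 1,"translation": [-1,0,-158],"spin": 0}
    - {"claw": 1,"translation": [-1,0,-158],"spin": 0}
    - {"claw": 1,"translation": [-1,0,-158],"spin": 0}
    - {"claw": 1,"translation": [-1,0,-158],"spin": 0}
    - {"claw": 1,"translation": [-1,0,-158],"spin": 0}
    - {"claw": 1,"translation": [-1,0,-158],"spin": 0}
    - {"claw": 1,"translation": [-1,0,-158],"spin": 0}

```text
clock: 4.45
eef_pos: [0.4008, -0.358, 0.0884]
ee_rot: [0.076, 3.14, -0.001]
wrist_force: [-1.1, 2.2, 5.7]
width: 0.0165
```

Call:
servo_tool:
  moves:
    - {"claw": 1,"translation": [0,0,20],"spin": 0}
    - {"claw": 1,"translation": [0,0,40],"spin": 0}
    - {"claw": 1,"translation": [0,0,70],"spin": 0}
    - {"claw": 1,"translation": [0,0,100],"spin": 0}
    - {"claw": 1,"translation": [0,0,100],"spin": 0}
    - {"claw": 1,"translation": [0,0,100],"spin": 0}
    - {"claw": 1,"translation": [0,0,100],"spin": 0}

```text
clock: 5.15
eef_pos: [0.3992, -0.3563, 0.1844]
ee_rot: [-0.076, -3.138, -0.006]
wrist_force: [-0.2, -0.1, -3.7]
width: 0.0166
```

```bash
python3 - <<'E'
from h import *
s=snap('side'); t=snap('top'); print(s['st']['eef_pos'],s['st']['wrist_force'],s['st']['ft_torque'])
a=cv2.resize(s['pixels'][200:384,200:440,::-1],(720,552)); cv2.imwrite('pics/s2.png',a)
E
```

```text
[ 0.39919411 -0.3562613   0.18436241] [-0.1728866  -0.1445982  -3.71014971] [-0.05990037  0.24186022  0.00955215]
```

View pics/s2.png

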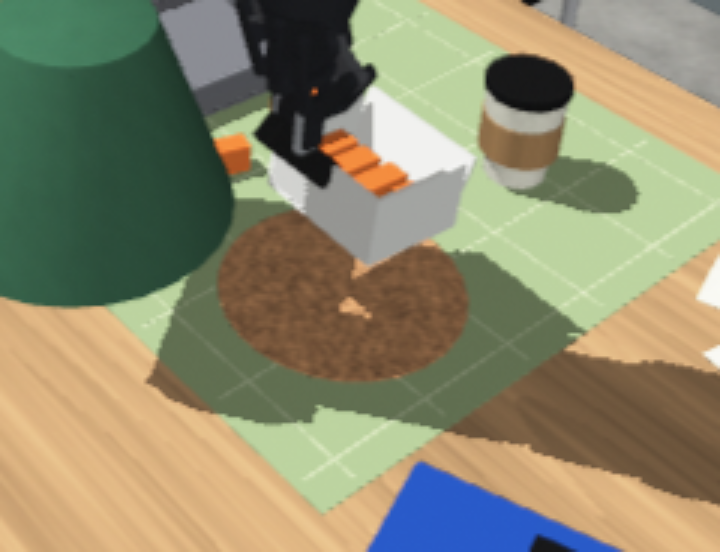

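Friction in the pads holds the tub near upright (about 0° tilt). I'll tip it by pivoting it about a tray rim: pre-tilt on the far rim, then finish on the near rim.

Call:
servo_tool:
  moves:
    - {"claw": 1,"translation": [5,15,10],"spin": 0}
    - {"claw": 1,"translation": [12,45,10],"spin": 0}
    - {"claw": 1,"translation": [23,80,10],"spin": 0}
    - {"claw": 1,"translation": [33,115,10],"spin": 0}
    - {"claw": 1,"translation": [43,150,10],"spin": 0}
    - {"claw": 1,"translation": [53,185,10],"spin": 0}
    - {"claw": 1,"translation": [63,220,10],"spin": 0}
    - {"claw": 1,"translation": [73,255,10],"spin": 0}
    - {"claw": 1,"translation": [83,290,10],"spin": 0}
    - {"claw": 1,"translation": [93,320,10],"spin": 0}
    - {"claw": 1,"translation": [99,340,10],"spin": 0}
    - {"claw": 1,"translation": [101,349,10],"spin": 0}
    - {"claw": 1,"translation": [110,349,-10],"spin": 0}
    - {"claw": 1,"translation": [120,349,-35],"spin": 0}
    - {"claw": 1,"translation": [128,349,-60],"spin": 0}
    - {"claw": 1,"translation": [130,349,-70],"spin": 0}
    - {"claw": 1,"translation": [130,349,-70],"spin": 0}

```text
clock: 6.95
eef_pos: [0.5288, -0.0085, 0.1154]
ee_rot: [-0.077, -3.136, -0.001]
wrist_force: [-0.8, 0.3, -4.1]
width: 0.0167
```

```bash
python3 - <<'E'
from h import *
s=snap('side'); t=snap('top'); w=snap('wrist'); print(s['st']['eef_pos'],s['st']['wrist_force'],s['st']['ft_torque'])
a=cv2.resize(s['pixels'][130:290,180:400,::-1],(400,300)); b=cv2.resize(t['pixels'][120:280,170:390,::-1],(400,300)); c=cv2.resize(w['pixels'][:,:,::-1],(400,300))
cv2.imwrite('pics/m3.png',np.vstack([np.hstack([a,b]),np.hstack([c,c*0])]))
E
```

```text
[ 0.52878397 -0.00845907  0.11540036] [-0.84745085  0.27505612 -4.13521447] [-0.01094949  0.21070185 -0.01433983]
```

View pics/m3.png

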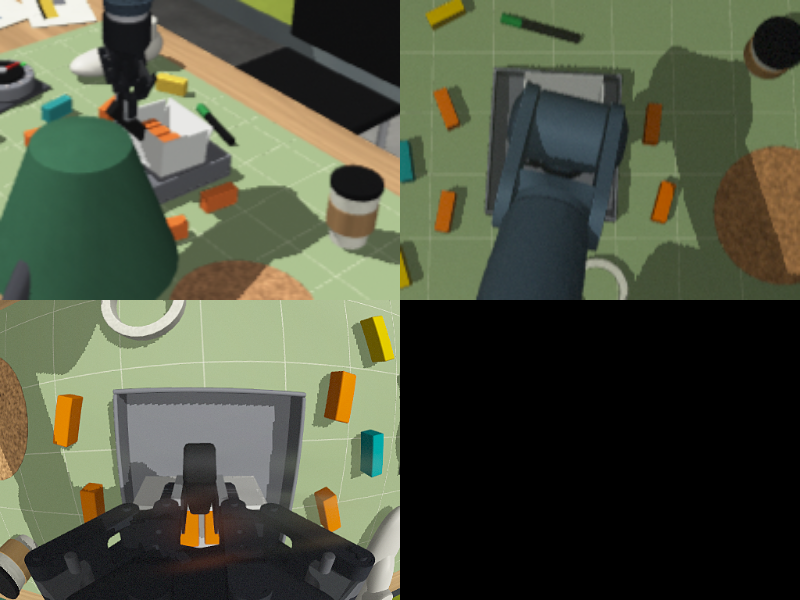

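Call:
servo_tool:
  moves:
    - {"claw": 1,"translation": [15,0,0],"spin": 0}
    - {"claw": 1,"translation": [27,0,0],"spin": 0}
    - {"claw": 1,"translation": [37,0,8],"spin": 0}
    - {"claw": 1,"translation": [45,0,18],"spin": 0}
    - {"claw": 1,"translation": [55,0,28],"spin": 0}
    - {"claw": 1,"translation": [64,0,36],"spin": 0}
    - {"claw": 1,"translation": [75,0,43],"spin": 0}
    - {"claw": 1,"translation": [86,0,50],"spin": 0}
    - {"claw": 1,"translation": [98,0,55],"spin": 0}
    - {"claw": 1,"translation": [110,0,59],"spin": 0}
    - {"claw": 1,"translation": [122,0,63],"spin": 0}
    - {"claw": 1,"translation": [135,0,65],"spin": 0}
    - {"claw": 1,"translation": [135,0,65],"spin": 0}

```text
clock: 8.4
eef_pos: [0.6678, -0.0089, 0.1846]
ee_rot: [0.076, 3.135, -0.001]
wrist_force: [0.2, 0.3, -0.1]
width: 0.0003
```

```bash
python3 - <<'E'
from h import *
s=snap('side'); w=snap('wrist'); print(s['st']['eef_pos'],s['st']['wrist_force'],s['st']['ft_torque'])
a=cv2.resize(s['pixels'][110:270,180:400,::-1],(400,300)); c=cv2.resize(w['pixels'][:,:,::-1],(400,300))
cv2.imwrite('pics/m4.png',np.hstack([a,c]))
E
```

```text
[ 0.66784712 -0.00891608  0.18464229] [ 0.23594509  0.31959606 -0.11950318] [-0.019394    0.00342463  0.01043934]
```

View pics/m4.png

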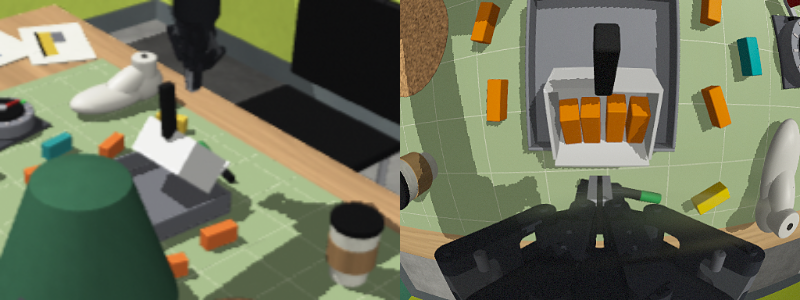

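Call:
servo_tool:
  moves:
    - {"claw": 1,"translation": [0,0,20],"spin": 0}
    - {"claw": 0,"translation": [0,0,50],"spin": 0}
    - {"claw": -1,"translation": [0,0,70],"spin": 0}
    - {"claw": -1,"translation": [0,0,70],"spin": 0}
    - {"claw": -1,"translation": [-20,0,90],"spin": 0}
    - {"claw": -1,"translation": [-20,0,90],"spin": 0}

```text
clock: 9.1
eef_pos: [0.6449, -0.0085, 0.2739]
ee_rot: [0.076, 3.138, -0.001]
wrist_force: [0.3, 0.6, 0.9]
width: 0.0721
```

```bash
python3 - <<'E'
from h import *
s=snap('side'); w=snap('wrist'); print(s['st']['eef_pos'],s['st']['wrist_force'],s['st']['ft_torque'])
a=cv2.resize(s['pixels'][140:250,220:371,::-1],(400,292),interpolation=2); c=cv2.resize(w['pixels'][:192,100:410,::-1],(400,292*1),interpolation=2)
cv2.imwrite('pics/m5.png',np.hstack([a,c])); cv2.imwrite('pics/w5.png',w['pixels'][:,:,::-1])
E
```

```text
[ 0.64493394 -0.00853794  0.27388848] [0.25287587 0.60155868 0.89717877] [ 0.05377859  0.01633954 -0.02156417]
```

View pics/m5.png

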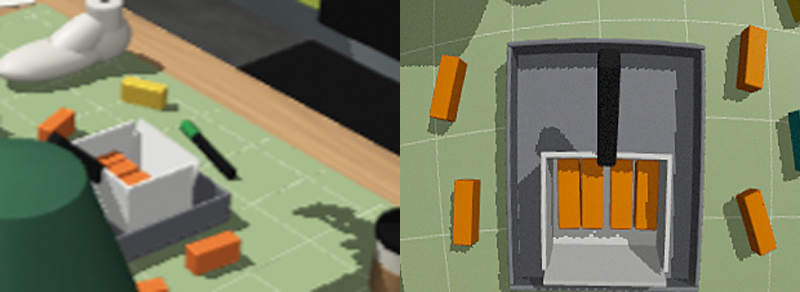

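```bash
python3 - <<'E'
from h import *
w=snap('wrist')
K=lambda u,v:((u-400)/400*310+100, v/292*192)
for n,u,v,z in [('barend',609,50,.122),('barwall',607,163,.055),('BL',543,154,.067),('BR',672,154,.067),('LL',541,283,.067),('LR',668,283,.067),('tray fl',508,43,.04),('tray fr',704,47,.04)]: print(n,hit(w,*K(u,v),z).round(4))
print(w['st']['eef_pos'])
E
```

```text
barend [0.498  0.0059]
barwall [0.5733 0.0019]
BL [ 0.5629 -0.0564]
BR [0.5682 0.0618]
LL [ 0.666  -0.0658]
LR [0.6719 0.056 ]
tray fl [ 0.4605 -0.0914]
tray fr [0.4725 0.1049]
[ 0.64511494 -0.00856585  0.27152737]
```

Call:
servo_tool:
  moves:
    - {"claw": -1,"translation": [-60,13,-20],"spin": 0}
    - {"claw": -1,"translation": [-115,13,-60],"spin": 0}
    - {"claw": -1,"translation": [-115,13,-100],"spin": 0}
    - {"claw": -1,"translation": [-115,13,-140],"spin": 0}
    - {"claw": -1,"translation": [-115,13,-180],"spin": 0}
    - {"claw": -1,"translation": [-115,13,-180],"spin": 0}
    - {"claw": 1,"translation": [-115,13,-180],"spin": 0}
    - {"claw": 1,"translation": [-115,13,-180],"spin": 0}
    - {"claw": 1,"translation": [-115,13,-180],"spin": 0}
    - {"claw": 1,"translation": [-115,13,-180],"spin": 0}
    - {"claw": 1,"translation": [-115,13,-180],"spin": 0}
    - {"claw": 1,"translation": [-115,13,-180],"spin": 0}
    - {"claw": 1,"translation": [-115,13,-180],"spin": 0}
    - {"claw": 1,"translation": [-115,3,-170],"spin": 0}
    - {"claw": 1,"translation": [-115,-2,-155],"spin": 0}
    - {"claw": 1,"translation": [-115,-2,-155],"spin": 0}

```text
clock: 10.85
eef_pos: [0.5318, -0.0118, 0.1196]
ee_rot: [0.078, 3.136, -0.002]
wrist_force: [0.9, -0.0, -3.6]
width: 0.0163
```

Call:
servo_tool:
  moves:
    - {"claw": 1,"translation": [8,0,0],"spin": 0}
    - {"claw": 1,"translation": [16,0,0],"spin": 0}
    - {"claw": 1,"translation": [24,0,0],"spin": 0}
    - {"claw": 1,"translation": [24,0,0],"spin": 0}

```text
clock: 11.25
eef_pos: [0.5551, -0.0105, 0.1167]
ee_rot: [-0.076, -3.14, -0.0]
wrist_force: [0.6, 0.3, -4.0]
width: 0.0161
```

Call:
servo_tool:
  moves:
    - {"claw": 1,"translation": [4,0,3],"spin": 0}
    - {"claw": 1,"translation": [8,0,8],"spin": 0}
    - {"claw": 1,"translation": [8,0,8],"spin": 0}

```text
clock: 11.55
eef_pos: [0.5632, -0.0107, 0.1262]
ee_rot: [0.076, 3.139, -0.001]
wrist_force: [-1.0, -0.3, -3.0]
width: 0.016
```

Call:
servo_tool:
  moves:
    - {"claw": 1,"translation": [4,0,4],"spin": 0}
    - {"claw": 1,"translation": [9,0,9],"spin": 0}
    - {"claw": 1,"translation": [9,0,9],"spin": 0}

```text
clock: 11.85
eef_pos: [0.5725, -0.0108, 0.1353]
ee_rot: [0.076, 3.139, -0.001]
wrist_force: [-1.9, -0.5, -3.4]
width: 0.0159
```

Call:
servo_tool:
  moves:
    - {"claw": 1,"translation": [4,0,4],"spin": 0}
    - {"claw": 1,"translation": [9,0,8],"spin": 0}
    - {"claw": 1,"translation": [9,0,8],"spin": 0}

```text
clock: 12.15
eef_pos: [0.5814, -0.0107, 0.1431]
ee_rot: [0.076, 3.139, -0.0]
wrist_force: [-1.5, 0.6, -3.7]
width: 0.0156
```

```bash
python3 - <<'E'
from h import *
s=snap('side'); w=snap('wrist'); print(s['st']['eef_pos'],s['st']['wrist_force'],s['st']['ft_torque'])
a=cv2.resize(s['pixels'][120:230,220:371,::-1],(400,292),interpolation=2); c=cv2.resize(w['pixels'][:,:,::-1],(400,292*1),interpolation=2)
cv2.imwrite('pics/m6.png',np.hstack([a,c]))
E
```

```text
[ 0.58138323 -0.01070206  0.14308281] [-1.48484276  0.59315014 -3.71058364] [-0.0265646   0.4752107  -0.10197681]
```

View pics/m6.png

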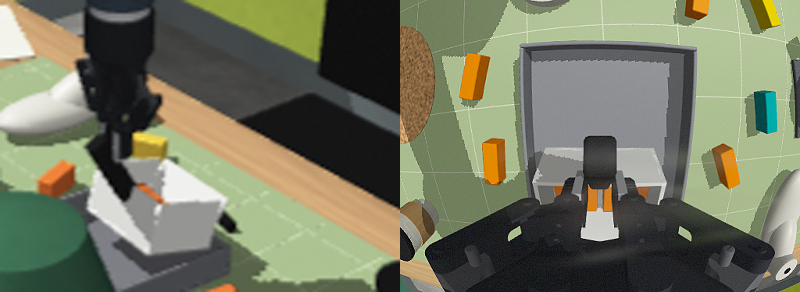

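Call:
servo_tool:
  moves:
    - {"claw": 1,"translation": [5,0,4],"spin": 0}
    - {"claw": 1,"translation": [10,0,7],"spin": 0}
    - {"claw": 1,"translation": [10,0,7],"spin": 0}

```text
clock: 12.55
eef_pos: [0.5914, -0.0107, 0.1499]
ee_rot: [0.076, 3.139, -0.0]
wrist_force: [-1.4, -0.1, -2.9]
width: 0.0157
```

Call:
servo_tool:
  moves:
    - {"claw": 1,"translation": [5,0,4],"spin": 0}
    - {"claw": 1,"translation": [10,0,7],"spin": 0}
    - {"claw": 1,"translation": [10,0,7],"spin": 0}

```text
clock: 12.85
eef_pos: [0.6013, -0.0107, 0.1569]
ee_rot: [0.076, 3.139, -0.0]
wrist_force: [-2.4, 0.6, -3.1]
width: 0.0155
```

Call:
servo_tool:
  moves:
    - {"claw": 1,"translation": [5,0,3],"spin": 0}
    - {"claw": 1,"translation": [10,0,6],"spin": 0}
    - {"claw": 1,"translation": [10,0,6],"spin": 0}

```text
clock: 13.15
eef_pos: [0.6113, -0.0107, 0.1628]
ee_rot: [0.076, 3.139, -0.0]
wrist_force: [-1.0, 0.1, -3.3]
width: 0.0152
```

```bash
python3 - <<'E'
from h import *
s=snap('side','s7.png'); w=snap('wrist','w7.png'); print(s['st']['eef_pos'],s['st']['wrist_force'],s['st']['ft_torque'],s['st']['width'])
E
```

```text
[ 0.61131377 -0.01066939  0.16282385] [-1.04504485  0.12645599 -3.3115586 ] [0.08007867 0.2927546  0.0581406 ] 0.015184312371289505
```

Call:
servo_tool:
  moves:
    - {"claw": 1,"translation": [5,0,3],"spin": 0}
    - {"claw": 1,"translation": [10,0,5],"spin": 0}
    - {"claw": 1,"translation": [10,0,5],"spin": 0}

```text
clock: 13.55
eef_pos: [0.6213, -0.0108, 0.1677]
ee_rot: [0.076, 3.139, -0.0]
wrist_force: [-1.2, -0.1, -3.2]
width: 0.0148
```

```bash
python3 - <<'E'
from h import *
s=snap('side','s8.png'); w=snap('wrist','w8.png'); print(s['st']['eef_pos'],s['st']['wrist_force'],s['st']['ft_torque'],s['st']['width'])
a=cv2.resize(s['pixels'][110:220,220:371,::-1],(400,292),interpolation=2); c=cv2.resize(w['pixels'][:,:,::-1],(400,292*1),interpolation=2)
cv2.imwrite('pics/m8.png',np.hstack([a,c]))
E
```

```text
[ 0.62128605 -0.0107635   0.16773894] [-1.21490078 -0.11407704 -3.1617856 ] [-0.03945694  0.23492279  0.00547851] 0.01484691492269828
```

View pics/m8.png

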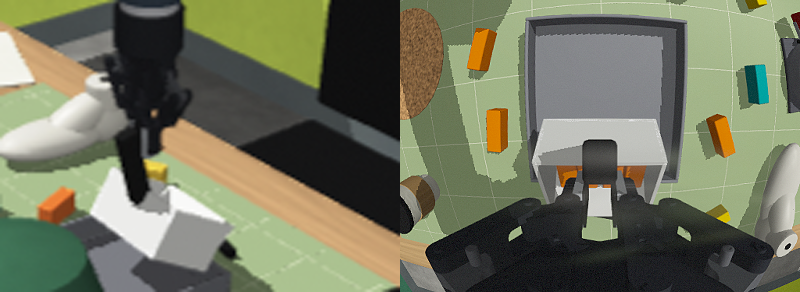

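Call:
servo_tool:
  moves:
    - {"claw": 1,"translation": [-10,0,-5],"spin": 0}
    - {"claw": 1,"translation": [-25,0,-15],"spin": 0}
    - {"claw": 1,"translation": [-45,0,-30],"spin": 0}
    - {"claw": 1,"translation": [-70,0,-45],"spin": 0}
    - {"claw": 1,"translation": [-90,0,-60],"spin": 0}
    - {"claw": 1,"translation": [-90,0,-70],"spin": 0}
    - {"claw": -1,"translation": [-90,0,-70],"spin": 0}
    - {"claw": -1,"translation": [-90,0,-70],"spin": 0}
    - {"claw": -1,"translation": [-90,0,-70],"spin": 0}
    - {"claw": -1,"translation": [-90,0,-30],"spin": 0}
    - {"claw": -1,"translation": [-60,0,20],"spin": 0}
    - {"claw": -1,"translation": [-30,0,70],"spin": 0}
    - {"claw": -1,"translation": [0,0,100],"spin": 0}
    - {"claw": -1,"translation": [0,0,100],"spin": 0}

```text
clock: 15.05
eef_pos: [0.6256, -0.0113, 0.2746]
ee_rot: [0.075, 3.128, -0.003]
wrist_force: [-0.5, -0.6, 0.2]
width: 0.0851
```

```bash
python3 - <<'E'
from h import *
w=snap('wrist','w9.png'); print(w['st']['eef_pos'])
c=cv2.resize(w['pixels'][:200,90:420,::-1],(792,480),interpolation=2)
cv2.imwrite('pics/m9.png',c)
E
```

```text
[ 0.62560782 -0.01131135  0.27464122]
```

View pics/m9.png

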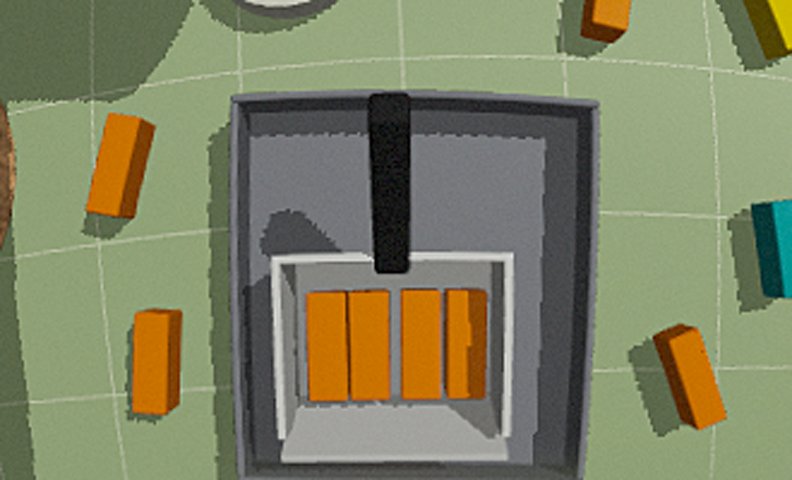

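Upright in the tray again with its four blocks (rim (277,257)-(510,257), bar (390,95)-(391,270)).

```bash
python3 - <<'E'
from h import *
w=snap('wrist')
K=lambda u,v:(90+u/2.4,v/2.4)
for n,u,v,z in [('barend',390,95,.122),('barwall',391,270,.055),('BL',275,256,.067),('BR',512,256,.067),('LL',283,460,.067),('LR',508,458,.067)]: print(n,hit(w,*K(u,v),z).round(4))
print(w['st']['eef_pos'])
E
```

```text
barend [ 0.4855 -0.0068]
barwall [ 0.5608 -0.0105]
BL [ 0.55   -0.0673]
BR [0.5557 0.0496]
LL [ 0.6547 -0.0714]
LR [0.6592 0.0455]
[ 0.62441974 -0.0111623   0.27263633]
```

Call:
servo_tool:
  moves:
    - {"claw": -1,"translation": [-50,2,-20],"spin": 0}
    - {"claw": -1,"translation": [-100,2,-50],"spin": 0}
    - {"claw": -1,"translation": [-112,2,-95],"spin": 0}
    - {"claw": -1,"translation": [-112,2,-140],"spin": 0}
    - {"claw": -1,"translation": [-112,2,-180],"spin": 0}
    - {"claw": -1,"translation": [-112,2,-192],"spin": 0}
    - {"claw": -1,"translation": [-112,2,-192],"spin": 0}
    - {"claw": 1,"translation": [-112,2,-192],"spin": 0}
    - {"claw": 1,"translation": [-112,2,-192],"spin": 0}
    - {"claw": 1,"translation": [-112,2,-192],"spin": 0}
    - {"claw": 1,"translation": [-112,2,-192],"spin": 0}
    - {"claw": 1,"translation": [-112,2,-192],"spin": 0}
    - {"claw": 1,"translation": [-112,2,-192],"spin": 0}
    - {"claw": 1,"translation": [-112,2,-192],"spin": 0}
    - {"claw": 1,"translation": [-110,2,-180],"spin": 0}
    - {"claw": 1,"translation": [-100,2,-166],"spin": 0}
    - {"claw": 1,"translation": [-85,2,-166],"spin": 0}
    - {"claw": 1,"translation": [-74,2,-166],"spin": 0}

```text
clock: 16.95
eef_pos: [0.5459, -0.0084, 0.1012]
ee_rot: [-0.077, -3.138, -0.001]
wrist_force: [-3.3, 0.7, -1.9]
width: 0.0171
```

Call:
servo_tool:
  moves:
    - {"claw": 1,"translation": [14,0,20],"spin": 0}
    - {"claw": 1,"translation": [32,0,37],"spin": 0}
    - {"claw": 1,"translation": [53,0,51],"spin": 0}
    - {"claw": 1,"translation": [76,0,62],"spin": 0}
    - {"claw": 1,"translation": [90,0,67],"spin": 0}
    - {"claw": 1,"translation": [90,0,67],"spin": 0}

```text
clock: 17.55
eef_pos: [0.6376, -0.0087, 0.1687]
ee_rot: [0.076, 3.14, -0.0]
wrist_force: [-1.5, -0.3, -2.0]
width: 0.0174
```

```bash
python3 - <<'E'
from h import *
s=snap('side'); w=snap('wrist'); print(s['st']['eef_pos'],s['st']['wrist_force'],s['st']['ft_torque'],s['st']['width'])
a=cv2.resize(s['pixels'][110:220,220:371,::-1],(400,292),interpolation=2); c=cv2.resize(w['pixels'][:,:,::-1],(400,292*1),interpolation=2)
cv2.imwrite('pics/m10.png',np.hstack([a,c]))
E
```

```text
[ 0.63758081 -0.00874957  0.16873323] [-1.5475554  -0.2757376  -1.95023495] [-0.06261503  0.30667174 -0.0250058 ] 0.017404985163115852
```

View pics/m10.png

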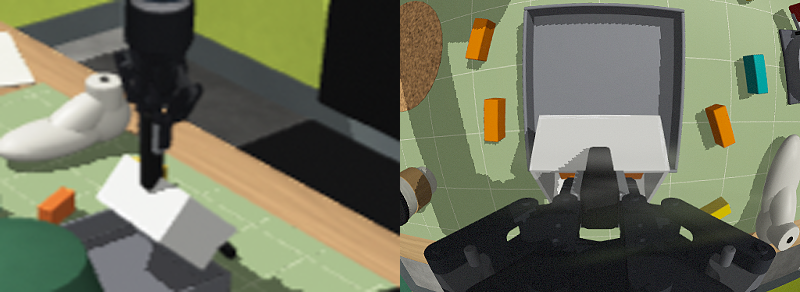

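Call:
servo_tool:
  moves:
    - {"claw": 1,"translation": [-8,0,15],"spin": 0}
    - {"claw": 1,"translation": [-25,0,40],"spin": 0}
    - {"claw": 1,"translation": [-50,4,65],"spin": 0}
    - {"claw": 1,"translation": [-80,8,75],"spin": 0}
    - {"claw": 1,"translation": [-115,10,75],"spin": 0}
    - {"claw": 1,"translation": [-150,10,75],"spin": 0}
    - {"claw": 1,"translation": [-185,10,75],"spin": 0}
    - {"claw": 1,"translation": [-215,10,75],"spin": 0}
    - {"claw": 1,"translation": [-232,10,70],"spin": 0}
    - {"claw": 1,"translation": [-235,10,50],"spin": 0}
    - {"claw": 1,"translation": [-235,10,25],"spin": 0}
    - {"claw": 1,"translation": [-235,10,5],"spin": 0}
    - {"claw": 1,"translation": [-235,10,5],"spin": 0}

```text
clock: 18.95
eef_pos: [0.3978, 0.0024, 0.169]
ee_rot: [-0.076, -3.133, -0.003]
wrist_force: [-0.1, -0.2, -4.3]
width: 0.0174
```

```bash
python3 - <<'E'
from h import *
s=snap('side'); w=snap('wrist'); print(s['st']['eef_pos'],s['st']['wrist_force'],s['st']['ft_torque'],s['st']['width'])
a=cv2.resize(s['pixels'][110:220,160:311,::-1],(400,292),interpolation=2); c=cv2.resize(w['pixels'][:,:,::-1],(400,292*1),interpolation=2)
cv2.imwrite('pics/m11.png',np.hstack([a,c]))
E
```

```text
[0.39779735 0.00237018 0.16897477] [-0.07607461 -0.21472481 -4.28027184] [ 0.00464373  0.19503404 -0.05055621] 0.017387008805715892
```

View pics/m11.png

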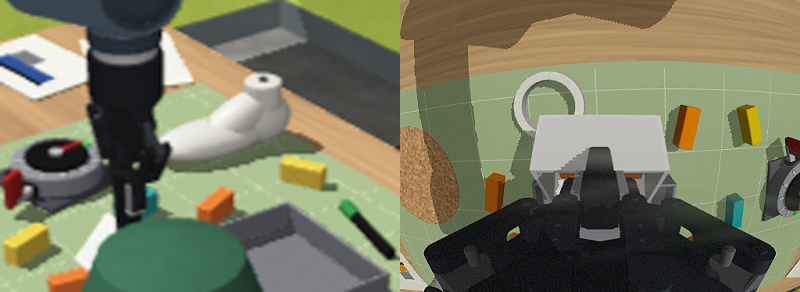

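Call:
servo_tool:
  moves:
    - {"claw": 1,"translation": [15,0,0],"spin": 0}
    - {"claw": 1,"translation": [30,0,1],"spin": 0}
    - {"claw": 1,"translation": [43,0,4],"spin": 0}
    - {"claw": 1,"translation": [56,0,5],"spin": 0}
    - {"claw": 1,"translation": [69,0,4],"spin": 0}
    - {"claw": 1,"translation": [82,0,3],"spin": 0}

```text
clock: 19.65
eef_pos: [0.4846, 0.0006, 0.1785]
ee_rot: [0.075, 3.139, -0.004]
wrist_force: [-4.2, -2.1, -0.6]
width: 0.0174
```

```bash
python3 - <<'E'
from h import *
s=snap('side','s12.png'); w=snap('wrist','w12.png'); print(s['st']['eef_pos'],s['st']['wrist_force'],s['st']['ft_torque'],s['st']['width'])
# tub underside white region in the wrist view
m=mask(w['pixels'],(0,0,120),(180,30,255)); m[250:]=0
n,l,st,c=cv2.connectedComponentsWithStats(m); print(st[st[:,4]>300],c[st[:,4]>300])
E
```

```text
[0.48455936 0.000626   0.17845252] [-4.23716039 -2.10826267 -0.63296183] [-0.49838589  0.85919202  0.07584764] 0.0174129614837807
[[     0      0    512    384 174178]
 [   144     14     91     88   2846]
 [   162    107    196     89  14806]
 [   494    157     18     75    560]
 [   181    197     57     53   1854]
 [   273    197     69     53   1761]] [[255.61044449 196.73900837]
 [187.84293746  58.61876318]
 [255.0870593  150.10718628]
 [501.85535714 197.08392857]
 [208.34681769 220.15318231]
 [300.79329926 217.6871096 ]]
```

Call:
servo_tool:
  moves:
    - {"claw": 1,"translation": [12,0,-2],"spin": 0}
    - {"claw": 1,"translation": [25,0,-6],"spin": 0}
    - {"claw": 1,"translation": [37,0,-11],"spin": 0}
    - {"claw": 1,"translation": [49,0,-16],"spin": 0}

```text
clock: 20.15
eef_pos: [0.534, 0.0004, 0.1629]
ee_rot: [0.075, 3.136, -0.004]
wrist_force: [-0.9, -1.7, 4.6]
width: 0.0171
```

```bash
python3 - <<'E'
from h import *
s=snap('side'); w=snap('wrist'); print(s['st']['eef_pos'],s['st']['wrist_force'],s['st']['ft_torque'],s['st']['width'])
m=mask(w['pixels'],(0,0,120),(180,30,255)); m[250:]=0
n,l,st,c=cv2.connectedComponentsWithStats(m); print(st[st[:,4]>300])
a=cv2.resize(s['pixels'][110:220,180:331,::-1],(400,292),interpolation=2); c=cv2.resize(w['pixels'][:,:,::-1],(400,292*1),interpolation=2)
cv2.imwrite('pics/m13.png',np.hstack([a,c]))
E
```

```text
[5.34004779e-01 4.31120037e-04 1.62927193e-01] [-0.90313902 -1.71145712  4.63389361] [-0.5815357   0.68789839  0.20117582] 0.017080746546711812
[[     0      0    512    384 169472]
 [   138      0     94     52   1827]
 [   152     67    212    183  22404]
 [   348    117     15    133    352]
 [   180    196     56     54   1975]]
```

View pics/m13.png

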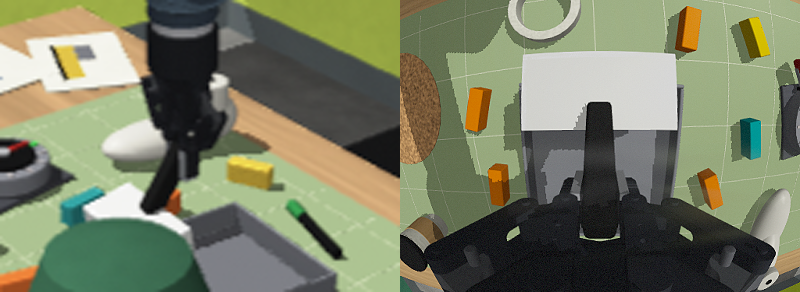

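Call:
servo_tool:
  moves:
    - {"claw": 1,"translation": [10,0,-7],"spin": 0}
    - {"claw": 1,"translation": [21,0,-14],"spin": 0}
    - {"claw": 1,"translation": [31,0,-22],"spin": 0}
    - {"claw": 1,"translation": [40,0,-30],"spin": 0}
    - {"claw": 1,"translation": [40,0,-30],"spin": 0}
    - {"claw": 1,"translation": [40,0,-30],"spin": 0}

```text
clock: 20.85
eef_pos: [0.5749, 0.0005, 0.1334]
ee_rot: [0.076, 3.133, -0.002]
wrist_force: [4.2, -2.1, 5.5]
width: 0.0171
```

```bash
python3 - <<'E'
from h import *
s=snap('side','s14.png'); w=snap('wrist','w14.png'); print(s['st']['eef_pos'],s['st']['wrist_force'],s['st']['ft_torque'],s['st']['width'])
m=mask(w['pixels'],(0,0,120),(180,30,255)); m[250:]=0
n,l,st,c=cv2.connectedComponentsWithStats(m); print(st[st[:,4]>300])
m=mask(w['pixels'],(5,150,60),(17,255,255)); n,l,st,c=cv2.connectedComponentsWithStats(m); print('orange',st[st[:,4]>60])
E
```

```text
[5.74907222e-01 5.43128152e-04 1.33425524e-01] [ 4.22132632 -2.07380914  5.46725935] [-0.38364409 -0.34376457  0.11805967] 0.017054992137153436
[[     0      0    512    384 166475]
 [   137     32    237    218  28391]
 [   194    224     31     26    404]]
orange [[     0      0    512    384 189623]
 [   358      0     31     27    416]
 [    63     77     39     63   1254]
 [   201    153     35     72   1591]
 [   283    155     32     70   1079]
 [   274    159     10     65    247]
 [    93    189     32     63   1149]
 [   394    196     37     62    931]]
```

Call:
servo_tool:
  moves:
    - {"claw": 1,"translation": [0,0,20],"spin": 0}
    - {"claw": 1,"translation": [0,0,45],"spin": 0}
    - {"claw": 1,"translation": [0,0,60],"spin": 0}
    - {"claw": 1,"translation": [-25,0,60],"spin": 0}
    - {"claw": 1,"translation": [0,0,60],"spin": 0}
    - {"claw": 1,"translation": [-25,0,60],"spin": 0}
    - {"claw": 1,"translation": [0,0,60],"spin": 0}
    - {"claw": 1,"translation": [-10,0,60],"spin": 0}
    - {"claw": 1,"translation": [-10,0,60],"spin": 0}

```text
clock: 21.85
eef_pos: [0.5613, 0.0017, 0.1899]
ee_rot: [-0.076, -3.14, -0.001]
wrist_force: [0.1, -0.0, -2.5]
width: 0.0174
```

```bash
python3 - <<'E'
from h import *
s=snap('side','s15.png'); w=snap('wrist','w15.png'); t=snap('top','t15.png'); print(s['st']['eef_pos'],s['st']['wrist_force'],s['st']['ft_torque'],s['st']['width'])
m=mask(w['pixels'],(0,0,120),(180,30,255)); m[250:]=0
n,l,st,c=cv2.connectedComponentsWithStats(m); print(st[st[:,4]>300])
m=mask(w['pixels'],(5,150,60),(17,255,255)); n,l,st,c=cv2.connectedComponentsWithStats(m); print('orange',st[st[:,4]>60])
a=cv2.resize(s['pixels'][100:210,180:331,::-1],(400,292),interpolation=2); c=cv2.resize(w['pixels'][:,:,::-1],(400,292*1),interpolation=2)
cv2.imwrite('pics/m15.png',np.hstack([a,c]))
E
```

```text
[0.56129552 0.00169518 0.18987044] [ 0.05099086 -0.00604273 -2.46698985] [-0.00497983 -0.18537027 -0.00040244] 0.01736363458109269
[[     0      0    512    384 165261]
 [   146      0     85     35   1156]
 [   141     36    229    214  26844]
 [   494     96     18     84    663]
 [   176    195     58     55   1780]
 [   462    224     30     26    548]]
orange [[     0      0    512    384 191168]
 [   343      0     12     41    292]
 [    92     93     33     54   1019]
 [   211    155     26     63   1329]
 [   279    160     25     58    779]
 [   117    188     26     54    812]
 [   373    194     33     53    744]]
```

```bash
python3 - <<'E'
from h import *
t=snap('top'); F=lambda u,v:(u/1.5625,v/1.5625)
print('cup lid',hit(t,*F(592,223),.107),'edge low',hit(t,*F(592,246),.107))
E
```

```text
cup lid [ 0.70744021 -0.33842294] edge low [ 0.66658761 -0.33625062]
```

Call:
servo_tool:
  moves:
    - {"claw": 1,"translation": [0,0,25],"spin": 0}
    - {"claw": 1,"translation": [3,-20,30],"spin": 0}
    - {"claw": 1,"translation": [7,-55,30],"spin": 0}
    - {"claw": 1,"translation": [11,-95,30],"spin": 0}
    - {"claw": 1,"translation": [15,-135,30],"spin": 0}
    - {"claw": 1,"translation": [20,-175,30],"spin": 0}
    - {"claw": 1,"translation": [25,-215,30],"spin": 0}
    - {"claw": 1,"translation": [30,-255,30],"spin": 0}
    - {"claw": 1,"translation": [35,-295,30],"spin": 0}
    - {"claw": 1,"translation": [39,-330,30],"spin": 0}
    - {"claw": 1,"translation": [42,-350,30],"spin": 0}
    - {"claw": 1,"translation": [42,-356,20],"spin": 0}
    - {"claw": 1,"translation": [42,-356,0],"spin": 0}
    - {"claw": 1,"translation": [42,-356,-20],"spin": 0}
    - {"claw": 1,"translation": [42,-356,-40],"spin": 0}
    - {"claw": 1,"translation": [42,-356,-40],"spin": 0}

```text
clock: 23.65
eef_pos: [0.6022, -0.3518, 0.1453]
ee_rot: [-0.075, -3.134, -0.009]
wrist_force: [-0.0, -0.2, -2.5]
width: 0.0172
```

```bash
python3 - <<'E'
from h import *
f=[]
t=snap('top','t16.png');s=snap('side','s16.png'); print(s['st']['eef_pos'],s['st']['wrist_force'],s['st']['ft_torque'],s['st']['width'])
m=mask(t['pixels'],(5,150,60),(17,255,255)); 
for c in cv2.findContours(m,0,1)[0]:
    if cv2.contourArea(c)>40:
        P=np.array([hit(t,*p[0],.03) for p in c]).astype(np.float32); r=cv2.minAreaRect(P); print(np.round(r[0],3),np.round(r[1],3),round(r[2]))
E
```

```text
[ 0.60323349 -0.35267462  0.14769101] [ 0.12737493 -0.2727171  -1.34983397] [ 0.00965959 -0.1951375  -0.0511268 ] 0.01725785299840562
[0.395 0.121] [0.022 0.06 ] 78
[ 0.488 -0.169] [0.024 0.062] 73
[0.58  0.037] [0.022 0.061] 85
[ 0.576 -0.015] [0.07  0.071] 83
[ 0.605 -0.156] [0.024 0.063] 82
[0.629 0.163] [0.062 0.021] 22
[ 0.76  -0.578] [0.028 0.047] 19
[ 0.788 -0.647] [0.063 0.024] 90
```

Call:
servo_tool:
  moves:
    - {"claw": 1,"translation": [0,0,-5],"spin": 0}
    - {"claw": 1,"translation": [0,0,-5],"spin": 0}

```text
clock: 23.95
eef_pos: [0.6046, -0.3546, 0.1458]
ee_rot: [0.076, 3.14, -0.001]
wrist_force: [-0.9, 0.3, -2.6]
width: 0.0168
```

Call:
servo_tool:
  moves:
    - {"claw": 1,"translation": [0,0,-5],"spin": 0}
    - {"claw": 1,"translation": [0,0,-5],"spin": 0}

```text
clock: 24.15
eef_pos: [0.604, -0.3544, 0.1397]
ee_rot: [-0.076, -3.14, -0.001]
wrist_force: [-0.1, 0.8, -3.3]
width: 0.0174
```

Call:
servo_tool:
  moves:
    - {"claw": 1,"translation": [0,0,-6],"spin": 0}
    - {"claw": 1,"translation": [0,0,-6],"spin": 0}
    - {"claw": 1,"translation": [0,0,-6],"spin": 0}

```text
clock: 24.45
eef_pos: [0.6041, -0.3545, 0.1337]
ee_rot: [-0.076, -3.14, -0.001]
wrist_force: [-0.2, 0.1, -1.8]
width: 0.0172
```

Call:
servo_tool:
  moves:
    - {"claw": 1,"translation": [0,0,-5],"spin": 0}
    - {"claw": 1,"translation": [0,0,-5],"spin": 0}
    - {"claw": 1,"translation": [0,0,-5],"spin": 0}

```text
clock: 24.75
eef_pos: [0.6042, -0.3545, 0.1288]
ee_rot: [-0.076, -3.14, -0.001]
wrist_force: [-1.3, 0.4, -1.2]
width: 0.0169
```

Call:
servo_tool:
  moves:
    - {"claw": 1,"translation": [0,0,-3],"spin": 0}
    - {"claw": 0.3,"translation": [0,0,-3],"spin": 0}
    - {"claw": -1,"translation": [0,0,-3],"spin": 0}
    - {"claw": -1,"translation": [0,0,-3],"spin": 0}
    - {"claw": -1,"translation": [0,0,-3],"spin": 0}
    - {"claw": -1,"translation": [0,0,40],"spin": 0}
    - {"claw": -1,"translation": [0,0,85],"spin": 0}
    - {"claw": -1,"translation": [0,0,120],"spin": 0}
    - {"claw": -1,"translation": [0,0,120],"spin": 0}

```text
clock: 25.65
eef_pos: [0.6068, -0.3566, 0.2576]
ee_rot: [0.076, 3.13, -0.013]
wrist_force: [-0.1, 0.5, 1.9]
width: 0.0853
```

```bash
python3 - <<'E'
from h import *
s=snap('side'); w=snap('wrist'); print(s['st']['eef_pos'],s['st']['wrist_force'])
a=cv2.resize(s['pixels'][190:330,230:422,::-1],(400,292),interpolation=2); c=cv2.resize(w['pixels'][:,:,::-1],(400,300),interpolation=2)[:292]
cv2.imwrite('pics/m16.png',np.hstack([a,c]))
E
```

```text
[ 0.60684218 -0.35663329  0.25760041] [-0.1043566   0.49243134  1.90487332]
```

View pics/m16.png

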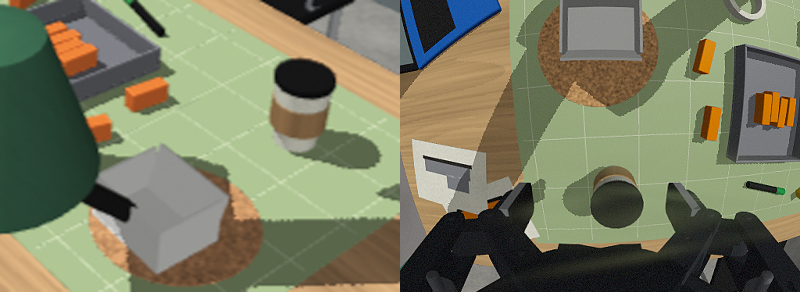

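Tub fell upright on the coaster (crop (160,210)), empty; four blocks sit in the tray. Next: hover over the first loose block and measure tub, blocks again.

Call:
servo_tool:
  moves:
    - {"claw": -1,"translation": [-30,47,0],"spin": 0}
    - {"claw": -1,"translation": [-60,94,0],"spin": -7}
    - {"claw": -1,"translation": [-90,141,0],"spin": -14}
    - {"claw": -1,"translation": [-119,188,-20],"spin": -14.5}
    - {"claw": -0.1,"translation": [-119,188,-60],"spin": -14.5}
    - {"claw": -0.1,"translation": [-119,188,-90],"spin": -14.5}
    - {"claw": -0.1,"translation": [-119,188,-90],"spin": -14.5}

```text
clock: 26.45
eef_pos: [0.4808, -0.1634, 0.1526]
ee_rot: [-0.469, -3.094, -0.008]
wrist_force: [0.4, -0.4, -0.2]
width: 0.0473
```

```bash
cat >> h.py <<'E'
def blobs(s,z=.03,amin=40,box=(.3,.75,-.25,.25)):
    m=mask(s['pixels'],(5,150,60),(17,255,255)); o=[]
    for c in cv2.findContours(m,0,1)[0]:
        if cv2.contourArea(c)>amin:
            P=np.array([hit(s,*p[0],z) for p in c]).astype(np.float32); (x,y),(a,b),g=cv2.minAreaRect(P)
            if a<b: g+=90; a,b=b,a
            if box[0]<x<box[1] and box[2]<y<box[3]: o.append(np.round([x,y,a,b,g%180],3).tolist())
    return o
def tub(s):
    m=mask(s['pixels'],(0,0,75),(180,45,255))
    H,W=m.shape; best=None
    for c in cv2.findContours(m,0,1)[0]:
        if cv2.contourArea(c)<300: continue
        P=np.array([hit(s,*p[0],.065) for p in c]).astype(np.float32); r=cv2.minAreaRect(P)
        if .35<r[0][0]<.6 and -.5<r[0][1]<-.2: print('tub blob',np.round(r[0],3),np.round(r[1],3),round(r[2],1), P.min(0).round(3),P.max(0).round(3))
E
python3 - <<'E'
from h import *
t=snap('top','t17.png'); print(t['st']['eef_pos'],t['st']['ee_rot'],t['st']['width']); print(*blobs(t),sep='\n'); tub(t)
w=snap('wrist'); print('wrist',*blobs(w),sep='\n')
E
```

```text
[ 0.48076907 -0.16338053  0.1525858 ] [-0.46884506 -3.09415026 -0.0078995 ] 0.04727631708265628
[0.395, 0.121, 0.06, 0.022, 169.059]
[0.58, 0.037, 0.061, 0.022, 174.899]
[0.577, -0.015, 0.071, 0.07, 174.037]
[0.605, -0.156, 0.064, 0.024, 172.338]
[0.629, 0.163, 0.062, 0.021, 22.041]
tub blob [ 0.447 -0.35 ] [0.118 0.108] 87.4 [ 0.392 -0.41 ] [ 0.5   -0.289]
wrist
[0.598, -0.154, 0.073, 0.022, 174.093]
[0.615, 0.145, 0.067, 0.028, 21.888]
[0.575, -0.0, 0.11, 0.078, 82.742]
[0.485, -0.167, 0.062, 0.021, 163.167]
[0.394, 0.112, 0.063, 0.044, 168.348]
```

Call:
servo_tool:
  moves:
    - {"claw": -0.1,"translation": [2,-2,-45],"spin": 0}
    - {"claw": -0.1,"translation": [2,-2,-90],"spin": 0}
    - {"claw": -0.1,"translation": [2,-2,-120],"spin": 0}
    - {"claw": -0.1,"translation": [2,-2,-136],"spin": 0}
    - {"claw": -0.1,"translation": [2,-2,-136],"spin": 0}
    - {"claw": 1,"translation": [2,-2,-136],"spin": 0}
    - {"claw": 1,"translation": [2,-2,-136],"spin": 0}
    - {"claw": 1,"translation": [2,-2,-136],"spin": 0}
    - {"claw": 1,"translation": [2,-2,-136],"spin": 0}
    - {"claw": 1,"translation": [2,-2,-136],"spin": 0}

```text
clock: 27.55
eef_pos: [0.4877, -0.1689, 0.0239]
ee_rot: [0.472, 3.105, -0.001]
wrist_force: [-0.5, -0.1, 3.5]
width: -0.0
```

Call:
servo_tool:
  moves:
    - {"claw": 1,"translation": [0,0,40],"spin": 0}
    - {"claw": 0,"translation": [0,0,80],"spin": 0}
    - {"claw": -0.1,"translation": [0,0,120],"spin": 0}
    - {"claw": -0.1,"translation": [0,0,120],"spin": 0}
    - {"claw": -0.1,"translation": [0,0,120],"spin": 0}

```text
clock: 28.05
eef_pos: [0.4878, -0.1689, 0.1443]
ee_rot: [0.471, 3.104, -0.002]
wrist_force: [-0.7, 0.2, -0.8]
width: 0.047
```

```bash
python3 - <<'E'
from h import *
w=snap('wrist','w18.png'); print(w['st']['eef_pos'],w['st']['wrist_force'],w['st']['width']); print('wrist',*blobs(w),sep='\n')
t=snap('top','t18.png'); print(*blobs(t,amin=15),sep='\n')
E
```

```text
[ 0.48783868 -0.16891218  0.14427979] [-0.73275311  0.24287761 -0.77095648] 0.047045752594768384
wrist
[0.598, -0.156, 0.073, 0.019, 175.131]
[0.606, 0.126, 0.045, 0.014, 1.726]
[0.575, -0.0, 0.111, 0.078, 82.86]
[0.485, -0.167, 0.062, 0.021, 163.299]
[0.394, 0.111, 0.064, 0.045, 169.022]
[0.395, 0.12, 0.06, 0.022, 167.993]
[0.58, 0.037, 0.061, 0.022, 174.899]
[0.576, -0.015, 0.071, 0.07, 172.785]
[0.605, -0.156, 0.063, 0.024, 172.341]
[0.629, 0.163, 0.062, 0.021, 21.301]
```

Call:
servo_tool:
  moves:
    - {"claw": -0.1,"translation": [0,0,-45],"spin": 0}
    - {"claw": -0.1,"translation": [0,0,-90],"spin": 0}
    - {"claw": -0.1,"translation": [0,0,-115],"spin": 0}
    - {"claw": -0.1,"translation": [0,0,-122],"spin": 0}
    - {"claw": -0.1,"translation": [0,0,-122],"spin": 0}
    - {"claw": -0.1,"translation": [0,0,-122],"spin": 0}

```text
clock: 28.75
eef_pos: [0.488, -0.169, 0.022]
ee_rot: [0.472, 3.105, -0.001]
wrist_force: [-0.4, -0.4, 1.1]
width: 0.0469
```

```bash
python3 - <<'E'
from h import *
w=snap('wrist','w19.png'); s=snap('side'); print(w['st']['eef_pos'],w['st']['wrist_force'],w['st']['width'])
a=cv2.resize(w['pixels'][:,:,::-1],(480,360)); b=cv2.resize(s['pixels'][160:290,200:350,::-1],(300,260),interpolation=2); im=np.zeros((360,780,3),np.uint8); im[:,:480]=a; im[:260,480:]=b; cv2.imwrite('pics/m19.png',im)
E
```

```text
[ 0.48802373 -0.16901853  0.02201168] [-0.41250174 -0.38010862  1.13765082] 0.04691437758932156
```

View pics/m19.png

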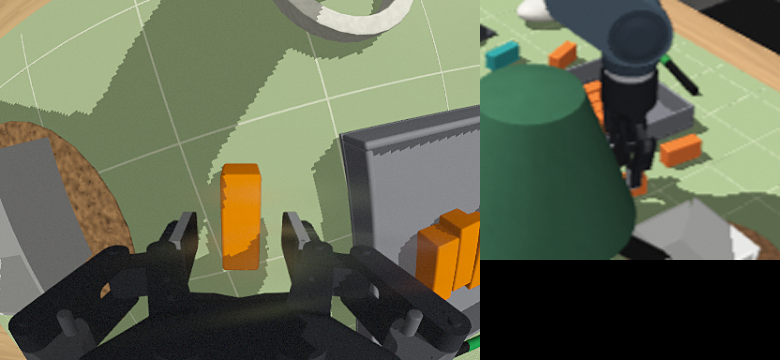

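Call:
servo_tool:
  moves:
    - {"claw": 0.2,"translation": [0,0,0],"spin": 0}
    - {"claw": 0.4,"translation": [0,0,0],"spin": 0}
    - {"claw": 0.4,"translation": [0,0,0],"spin": 0}
    - {"claw": 0.4,"translation": [0,0,0],"spin": 0}

```text
clock: 29.25
eef_pos: [0.4874, -0.1686, 0.0213]
ee_rot: [0.472, 3.106, -0.0]
wrist_force: [-0.1, 0.3, 0.2]
width: 0.0259
```

Call:
servo_tool:
  moves:
    - {"claw": 0.6,"translation": [0,0,0],"spin": 0}
    - {"claw": 0.6,"translation": [0,0,0],"spin": 0}
    - {"claw": 0.6,"translation": [0,0,0],"spin": 0}

```text
clock: 29.55
eef_pos: [0.4875, -0.1687, 0.0215]
ee_rot: [0.472, 3.106, -0.0]
wrist_force: [-1.5, 1.8, 6.3]
width: 0.0187
```

```bash
python3 - <<'E'
from h import *
w=snap('wrist','w20.png'); print(w['st']['eef_pos'],w['st']['wrist_force'],w['st']['width']); print(*blobs(w),sep='\n')
E
```

```text
[ 0.48748202 -0.16866315  0.02149494] [-1.48785119  1.83407454  6.34378804] 0.018706355139465405
[0.586, 0.001, 0.066, 0.014, 4.057]
[0.569, -0.029, 0.087, 0.063, 177.387]
[0.484, -0.167, 0.065, 0.022, 162.844]
```

Call:
servo_tool:
  moves:
    - {"claw": 0,"translation": [0,0,0],"spin": 0}
    - {"claw": 0,"translation": [0,0,0],"spin": 0}
    - {"claw": 0,"translation": [0,0,-4],"spin": 0}
    - {"claw": 0,"translation": [0,0,-8],"spin": 0}
    - {"claw": 0,"translation": [0,0,-8],"spin": 0}
    - {"claw": 0.4,"translation": [0,0,-8],"spin": 0}
    - {"claw": 0.4,"translation": [0,0,-8],"spin": 0}

```text
clock: 30.3
eef_pos: [0.4873, -0.1686, 0.0131]
ee_rot: [0.472, 3.106, -0.0]
wrist_force: [0.1, 1.0, -0.4]
width: 0.0257
```

Call:
servo_tool:
  moves:
    - {"claw": 0.6,"translation": [0,0,0],"spin": 0}
    - {"claw": 0.6,"translation": [0,0,0],"spin": 0}
    - {"claw": 0.6,"translation": [0,0,0],"spin": 0}

```text
clock: 30.6
eef_pos: [0.4876, -0.1688, 0.0134]
ee_rot: [0.472, 3.105, -0.0]
wrist_force: [0.7, 0.2, 2.0]
width: 0.0202
```

Call:
servo_tool:
  moves:
    - {"claw": 1,"translation": [0,0,0],"spin": 0}
    - {"claw": 1,"translation": [0,0,0],"spin": 0}
    - {"claw": 1,"translation": [0,0,0],"spin": 0}

```text
clock: 30.9
eef_pos: [0.4876, -0.1688, 0.0134]
ee_rot: [0.472, 3.105, -0.0]
wrist_force: [0.1, 0.4, 3.3]
width: 0.0202
```

Call:
servo_tool:
  moves:
    - {"claw": 1,"translation": [0,0,25],"spin": 0}
    - {"claw": 1,"translation": [0,0,60],"spin": 0}
    - {"claw": 1,"translation": [5,35,70],"spin": 7}
    - {"claw": 1,"translation": [12,75,70],"spin": 14}
    - {"claw": 1,"translation": [17,110,70],"spin": 14.5}
    - {"claw": 1,"translation": [17,119,70],"spin": 14.5}
    - {"claw": 1,"translation": [17,119,45],"spin": 14.5}
    - {"claw": 1,"translation": [17,119,22],"spin": 14.5}
    - {"claw": 1,"translation": [17,119,22],"spin": 14.5}

```text
clock: 31.8
eef_pos: [0.5011, -0.049, 0.0318]
ee_rot: [-0.077, -3.133, -0.003]
wrist_force: [-0.9, 0.0, -0.8]
width: 0.0203
```

Call:
servo_tool:
  moves:
    - {"claw": 0,"translation": [0,0,0],"spin": 0}
    - {"claw": -0.1,"translation": [0,0,0],"spin": 0}
    - {"claw": -0.1,"translation": [0,0,30],"spin": 0}
    - {"claw": -0.1,"translation": [0,0,70],"spin": 0}
    - {"claw": -0.1,"translation": [35,-40,80],"spin": 0}
    - {"claw": -0.1,"translation": [70,-75,80],"spin": -5}
    - {"claw": -0.1,"translation": [100,-107,80],"spin": -5}
    - {"claw": -0.1,"translation": [100,-107,80],"spin": -5}
    - {"claw": -0.1,"translation": [100,-107,80],"spin": -5}

```text
clock: 32.7
eef_pos: [0.6049, -0.1576, 0.1159]
ee_rot: [0.215, 3.133, -0.0]
wrist_force: [-0.7, -0.5, 0.5]
width: 0.047
```

```bash
python3 - <<'E'
from h import *
w=snap('wrist','w21.png'); print(w['st']['eef_pos'],w['st']['ee_rot'],w['st']['wrist_force'],w['st']['width']); print(*blobs(w),sep='\n')
t=snap('top','t21.png'); print('top',*blobs(t),sep='\n')
E
```

```text
[ 0.60485655 -0.15764019  0.11593499] [ 2.15133576e-01  3.13318808e+00 -4.37689783e-04] [-0.67796022 -0.49588847  0.48198356] 0.04695163327399639
[0.604, -0.154, 0.062, 0.021, 172.087]
[0.578, -0.0, 0.109, 0.07, 84.6]
[0.506, -0.06, 0.062, 0.03, 14.093]
top
[0.395, 0.121, 0.06, 0.022, 168.261]
[0.504, -0.052, 0.059, 0.022, 179.168]
[0.58, 0.037, 0.061, 0.022, 174.899]
[0.576, -0.015, 0.07, 0.07, 172.785]
[0.629, 0.163, 0.062, 0.021, 21.301]
```

Call:
servo_tool:
  moves:
    - {"claw": -0.1,"translation": [0,2,-45],"spin": 0}
    - {"claw": -0.1,"translation": [0,2,-85],"spin": 0}
    - {"claw": -0.1,"translation": [0,2,-103],"spin": 0}
    - {"claw": -0.1,"translation": [0,2,-103],"spin": 0}
    - {"claw": 0.4,"translation": [0,2,-103],"spin": 0}
    - {"claw": 0.6,"translation": [0,2,-103],"spin": 0}
    - {"claw": 1,"translation": [0,2,-103],"spin": 0}
    - {"claw": 1,"translation": [0,2,-103],"spin": 0}
    - {"claw": 1,"translation": [0,2,-103],"spin": 0}
    - {"claw": 1,"translation": [0,2,-103],"spin": 0}

```text
clock: 33.8
eef_pos: [0.6062, -0.1553, 0.015]
ee_rot: [0.213, 3.13, -0.002]
wrist_force: [-0.6, 1.0, 6.5]
width: 0.02
```

Call:
servo_tool:
  moves:
    - {"claw": 1,"translation": [0,0,25],"spin": 0}
    - {"claw": 1,"translation": [0,0,60],"spin": 0}
    - {"claw": 1,"translation": [10,35,70],"spin": 4}
    - {"claw": 1,"translation": [25,75,70],"spin": 5}
    - {"claw": 1,"translation": [40,105,70],"spin": 5}
    - {"claw": 1,"translation": [41,110,70],"spin": 5}
    - {"claw": 1,"translation": [41,110,45],"spin": 5}
    - {"claw": 1,"translation": [41,110,27],"spin": 5}
    - {"claw": 1,"translation": [41,110,27],"spin": 5}

```text
clock: 34.7
eef_pos: [0.6437, -0.0449, 0.0383]
ee_rot: [-0.077, -3.137, -0.001]
wrist_force: [-2.4, 0.4, 2.1]
width: 0.0204
```

Call:
servo_tool:
  moves:
    - {"claw": 0,"translation": [0,0,0],"spin": 0}
    - {"claw": -0.1,"translation": [0,0,0],"spin": 0}
    - {"claw": -0.1,"translation": [0,0,40],"spin": 0}
    - {"claw": -0.1,"translation": [0,0,80],"spin": 0}
    - {"claw": -0.1,"translation": [-5,50,80],"spin": 8}
    - {"claw": -0.1,"translation": [-10,100,80],"spin": 16}
    - {"claw": -0.1,"translation": [-14,150,80],"spin": 24}
    - {"claw": -0.1,"translation": [-17,200,80],"spin": 24.5}
    - {"claw": -0.1,"translation": [-17,208,80],"spin": 24.5}
    - {"claw": -0.1,"translation": [-17,208,80],"spin": 24.5}
    - {"claw": -0.1,"translation": [-17,208,80],"spin": 24.5}

```text
clock: 35.8
eef_pos: [0.6285, 0.1623, 0.1191]
ee_rot: [0.591, -3.086, 0.001]
wrist_force: [-0.3, -0.7, 0.1]
width: 0.0471
```

```bash
python3 - <<'E'
from h import *
w=snap('wrist','w22.png'); print(w['st']['eef_pos'],w['st']['ee_rot'],w['st']['wrist_force'],w['st']['width']); print(*blobs(w),sep='\n')
t=snap('top','t22.png'); print('top',*blobs(t),sep='\n')
E
```

```text
[0.62847122 0.16233224 0.11905826] [ 5.90658115e-01 -3.08555020e+00  7.41858592e-04] [-0.3096475  -0.72614433  0.12515987] 0.047073160731211414
[0.628, 0.166, 0.062, 0.022, 21.733]
[0.649, -0.05, 0.08, 0.042, 151.79]
[0.579, 0.005, 0.108, 0.07, 84.358]
[0.525, -0.044, 0.041, 0.023, 88.547]
top
[0.394, 0.12, 0.06, 0.022, 169.055]
[0.504, -0.052, 0.059, 0.022, 179.168]
[0.58, 0.037, 0.061, 0.022, 174.392]
[0.576, -0.015, 0.071, 0.07, 172.785]
[0.646, -0.048, 0.067, 0.023, 179.211]
```

Call:
servo_tool:
  moves:
    - {"claw": -0.1,"translation": [0,2,-45],"spin": 0}
    - {"claw": -0.1,"translation": [0,2,-85],"spin": 0}
    - {"claw": -0.1,"translation": [0,2,-106],"spin": 0}
    - {"claw": -0.1,"translation": [0,2,-106],"spin": 0}
    - {"claw": 0.4,"translation": [0,2,-106],"spin": 0}
    - {"claw": 0.6,"translation": [0,2,-106],"spin": 0}
    - {"claw": 1,"translation": [0,2,-106],"spin": 0}
    - {"claw": 1,"translation": [0,2,-106],"spin": 0}
    - {"claw": 1,"translation": [0,2,-106],"spin": 0}
    - {"claw": 1,"translation": [0,2,-106],"spin": 0}

```text
clock: 36.9
eef_pos: [0.6301, 0.1653, 0.0155]
ee_rot: [-0.592, 3.081, -0.002]
wrist_force: [-0.5, -1.6, 6.8]
width: 0.02
```

Call:
servo_tool:
  moves:
    - {"claw": 1,"translation": [0,0,25],"spin": 0}
    - {"claw": 1,"translation": [0,0,60],"spin": 0}
    - {"claw": 1,"translation": [5,-35,70],"spin": -8}
    - {"claw": 1,"translation": [12,-75,70],"spin": -16}
    - {"claw": 1,"translation": [19,-110,70],"spin": -24}
    - {"claw": 1,"translation": [20,-124,70],"spin": -24.5}
    - {"claw": 1,"translation": [20,-124,45],"spin": -24.5}
    - {"claw": 1,"translation": [20,-124,27],"spin": -24.5}
    - {"claw": 1,"translation": [20,-124,27],"spin": -24.5}

```text
clock: 37.8
eef_pos: [0.6451, 0.0424, 0.0362]
ee_rot: [-0.074, -3.133, -0.001]
wrist_force: [-0.8, -0.1, -1.0]
width: 0.0199
```

Call:
servo_tool:
  moves:
    - {"claw": 0,"translation": [0,0,0],"spin": 0}
    - {"claw": -0.1,"translation": [0,0,0],"spin": 0}
    - {"claw": -0.1,"translation": [0,0,40],"spin": 0}
    - {"claw": -0.1,"translation": [0,0,80],"spin": 0}
    - {"claw": -0.1,"translation": [-50,15,80],"spin": 0}
    - {"claw": -0.1,"translation": [-100,30,80],"spin": -4}
    - {"claw": -0.1,"translation": [-150,48,80],"spin": -8}
    - {"claw": -0.1,"translation": [-200,65,80],"spin": -8.5}
    - {"claw": -0.1,"translation": [-252,80,80],"spin": -8.5}
    - {"claw": -0.1,"translation": [-252,80,80],"spin": -8.5}
    - {"claw": -0.1,"translation": [-252,80,80],"spin": -8.5}

```text
clock: 38.9
eef_pos: [0.395, 0.1223, 0.1208]
ee_rot: [0.305, 3.125, 0.0]
wrist_force: [0.9, -0.6, 0.7]
width: 0.0469
```

```bash
python3 - <<'E'
from h import *
w=snap('wrist','w23.png'); print(w['st']['eef_pos'],w['st']['ee_rot'],w['st']['wrist_force'],w['st']['width']); print(*blobs(w),sep='\n')
t=snap('top','t23.png'); print('top',*blobs(t),sep='\n')
E
```

```text
[0.39500843 0.12229408 0.12080146] [3.04821393e-01 3.12467141e+00 4.98058467e-04] [ 0.92983132 -0.58591075  0.67702036] 0.04690046652289212
[0.541, -0.031, 0.042, 0.014, 128.496]
[0.495, -0.056, 0.02, 0.008, 123.429]
[0.391, 0.125, 0.062, 0.021, 168.314]
top
[0.504, -0.052, 0.059, 0.022, 179.168]
[0.576, -0.015, 0.071, 0.07, 172.785]
[0.646, -0.048, 0.067, 0.022, 175.65]
[0.615, 0.038, 0.13, 0.025, 2.298]
```

Call:
servo_tool:
  moves:
    - {"claw": -0.1,"translation": [-2,1,-45],"spin": 0}
    - {"claw": -0.1,"translation": [-2,1,-85],"spin": 0}
    - {"claw": -0.1,"translation": [-2,1,-107],"spin": 0}
    - {"claw": -0.1,"translation": [-2,1,-107],"spin": 0}
    - {"claw": 0.4,"translation": [-2,1,-107],"spin": 0}
    - {"claw": 0.6,"translation": [-2,1,-107],"spin": 0}
    - {"claw": 1,"translation": [-2,1,-107],"spin": 0}
    - {"claw": 1,"translation": [-2,1,-107],"spin": 0}
    - {"claw": 1,"translation": [-2,1,-107],"spin": 0}
    - {"claw": 1,"translation": [-2,1,-107],"spin": 0}

```text
clock: 40.0
eef_pos: [0.3966, 0.1224, 0.0149]
ee_rot: [0.308, 3.122, 0.001]
wrist_force: [1.1, -0.4, 6.9]
width: 0.02
```

Call:
servo_tool:
  moves:
    - {"claw": 1,"translation": [0,0,25],"spin": 0}
    - {"claw": 1,"translation": [0,0,60],"spin": 0}
    - {"claw": 1,"translation": [40,-25,75],"spin": 4}
    - {"claw": 1,"translation": [80,-55,75],"spin": 8}
    - {"claw": 1,"translation": [110,-77,75],"spin": 8.5}
    - {"claw": 1,"translation": [112,-79,70],"spin": 8.5}
    - {"claw": 1,"translation": [112,-79,45],"spin": 8.5}
    - {"claw": 1,"translation": [112,-79,27],"spin": 8.5}
    - {"claw": 1,"translation": [112,-79,27],"spin": 8.5}

```text
clock: 40.9
eef_pos: [0.505, 0.0438, 0.0381]
ee_rot: [-0.077, -3.139, -0.001]
wrist_force: [1.6, 0.1, -0.0]
width: 0.0203
```

Call:
servo_tool:
  moves:
    - {"claw": 0,"translation": [0,0,0],"spin": 0}
    - {"claw": -0.1,"translation": [0,0,0],"spin": 0}
    - {"claw": -0.1,"translation": [0,0,40],"spin": 0}
    - {"claw": -1,"translation": [0,0,85],"spin": 0}
    - {"claw": -1,"translation": [-10,-50,130],"spin": 0}
    - {"claw": -1,"translation": [-25,-100,170],"spin": 0}
    - {"claw": -1,"translation": [-40,-150,190],"spin": 0}
    - {"claw": -1,"translation": [-50,-200,200],"spin": 0}
    - {"claw": -1,"translation": [-60,-200,200],"spin": 0}
    - {"claw": -1,"translation": [-60,-200,200],"spin": 0}

```text
clock: 41.9
eef_pos: [0.4456, -0.1604, 0.243]
ee_rot: [0.085, 3.137, -0.006]
wrist_force: [0.9, 1.2, -0.1]
width: 0.0852
```

```bash
python3 - <<'E'
from h import *
t=snap('top','t24.png'); w=snap('wrist','w24.png'); print(w['st']['eef_pos'],w['st']['ee_rot'],w['st']['wrist_force'],w['st']['width']); print('w',*blobs(w),sep='\n')
print('top',*blobs(t),sep='\n'); tub(t); print('w');tub(w)
# dark handle in wrist image, between floor of tub and robot
g=cv2.cvtColor(w['pixels'],cv2.COLOR_RGB2GRAY); m=cv2.inRange(g,0,22); m[220:]=0
for c in cv2.findContours(m,0,1)[0]:
    if cv2.contourArea(c)>200: print(cv2.boundingRect(c),cv2.contourArea(c),cv2.minAreaRect(c))
E
```

```text
[ 0.44585189 -0.15832128  0.2417437 ] [ 8.25099201e-02  3.13806430e+00 -2.13257833e-03] [ 0.59537013  0.40905729 -0.64827587] 0.08564674710314528
w
[0.649, -0.042, 0.077, 0.029, 5.327]
[0.572, 0.001, 0.106, 0.075, 87.822]
[0.502, 0.04, 0.059, 0.036, 176.578]
[0.501, -0.052, 0.066, 0.028, 176.837]
top
[0.503, 0.043, 0.056, 0.022, 179.803]
[0.504, -0.052, 0.059, 0.022, 179.168]
[0.576, -0.015, 0.071, 0.07, 172.785]
[0.646, -0.048, 0.067, 0.023, 179.211]
[0.615, 0.038, 0.13, 0.025, 2.298]
tub blob [ 0.446 -0.37 ] [0.08  0.107] 86.4 [ 0.392 -0.412] [ 0.497 -0.326]
w
tub blob [ 0.544 -0.31 ] [0.02  0.079] 54.5 [ 0.517 -0.338] [ 0.579 -0.28 ]
tub blob [ 0.446 -0.337] [0.141 0.11 ] 87.4 [ 0.39  -0.409] [ 0.503 -0.264]
(64, 78, 47, 69) 1209.0 ((88.30270385742188, 115.0162124633789), (71.32688903808594, 23.49835968017578), 62.10273361206055)
```

Call:
servo_tool:
  moves:
    - {"claw": -1,"translation": [-20,-47,0],"spin": 0}
    - {"claw": -1,"translation": [-45,-94,0],"spin": 0}
    - {"claw": -1,"translation": [-68,-141,0],"spin": 0}
    - {"claw": -1,"translation": [-89,-188,0],"spin": 0}
    - {"claw": -1,"translation": [-89,-188,0],"spin": 0}
    - {"claw": -1,"translation": [-89,-188,0],"spin": 0}
    - {"claw": -1,"translation": [-89,-188,0],"spin": 0}

```text
clock: 42.7
eef_pos: [0.358, -0.3429, 0.2395]
ee_rot: [-0.073, -3.14, -0.002]
wrist_force: [0.3, -0.1, 0.3]
width: 0.0857
```

```bash
python3 - <<'E'
from h import *
w=snap('wrist','w25.png'); print(w['st']['eef_pos']); tub(w)
g=cv2.cvtColor(w['pixels'],cv2.COLOR_RGB2GRAY); m=cv2.inRange(g,0,22); m[230:]=0
for c in cv2.findContours(m,0,1)[0]:
    if cv2.contourArea(c)>200:
        x,y,a,b=cv2.boundingRect(c); print((x,y,a,b)); ur=np.mean([p[0][0] for p in c if p[0][1]<y+12]); print('end',hit(w,ur,y,.12),'wall',hit(w,x+a/2,y+b,.055))
E
```

```text
[ 0.35802667 -0.34291553  0.23952528]
tub blob [ 0.469 -0.201] [0.079 0.02 ] 29.7 [ 0.439 -0.229] [ 0.506 -0.176]
tub blob [ 0.455 -0.492] [0.02  0.078] 54.5 [ 0.427 -0.52 ] [ 0.49  -0.462]
tub blob [ 0.439 -0.346] [0.121 0.122] 87.3 [ 0.376 -0.408] [ 0.502 -0.284]
(246, 146, 19, 42)
end [ 0.32256966 -0.33911807] wall [ 0.37878847 -0.34262541]
```

Call:
servo_tool:
  moves:
    - {"claw": -1,"translation": [0,1,-45],"spin": 0}
    - {"claw": -1,"translation": [0,1,-90],"spin": 0}
    - {"claw": -1,"translation": [0,1,-130],"spin": 0}
    - {"claw": -1,"translation": [0,1,-152],"spin": 0}
    - {"claw": -1,"translation": [0,1,-152],"spin": 0}
    - {"claw": 1,"translation": [0,1,-152],"spin": 0}
    - {"claw": 1,"translation": [0,1,-152],"spin": 0}
    - {"claw": 1,"translation": [0,1,-152],"spin": 0}
    - {"claw": 1,"translation": [0,1,-152],"spin": 0}
    - {"claw": 1,"translation": [0,1,-152],"spin": 0}
    - {"claw": 1,"translation": [0,1,-152],"spin": 0}
    - {"claw": 1,"translation": [0,1,-152],"spin": 0}
    - {"claw": 1,"translation": [0,1,-145],"spin": 0}
    - {"claw": 1,"translation": [8,-2,-142],"spin": 0}
    - {"claw": 1,"translation": [22,-5,-142],"spin": 0}
    - {"claw": 1,"translation": [33,-7,-142],"spin": 0}
    - {"claw": 1,"translation": [33,-7,-142],"spin": 0}
    - {"claw": 1,"translation": [33,-7,-148],"spin": 0}
    - {"claw": 1,"translation": [33,-7,-152],"spin": 0}
    - {"claw": 1,"translation": [33,-7,-153],"spin": 0}

```text
clock: 44.75
eef_pos: [0.3901, -0.3519, 0.0891]
ee_rot: [-0.076, -3.14, -0.001]
wrist_force: [-8.1, 8.2, 20.9]
width: 0.0166
```

Call:
servo_tool:
  moves:
    - {"claw": 1,"translation": [0,0,0],"spin": 0}
    - {"claw": 0,"translation": [0,0,0],"spin": 0}
    - {"claw": -1,"translation": [0,0,0],"spin": 0}
    - {"claw": -1,"translation": [0,0,0],"spin": 0}
    - {"claw": -1,"translation": [0,0,0],"spin": 0}
    - {"claw": -1,"translation": [0,0,40],"spin": 0}
    - {"claw": -1,"translation": [0,0,80],"spin": 0}
    - {"claw": -1,"translation": [0,0,120],"spin": 0}
    - {"claw": -1,"translation": [10,50,150],"spin": 0}
    - {"claw": -1,"translation": [30,100,150],"spin": 0}
    - {"claw": -1,"translation": [60,150,150],"spin": 0}
    - {"claw": -1,"translation": [60,200,150],"spin": 0}
    - {"claw": -1,"translation": [60,250,150],"spin": 0}
    - {"claw": -1,"translation": [60,300,150],"spin": 0}
    - {"claw": -1,"translation": [60,350,150],"spin": 0}
    - {"claw": -1,"translation": [60,400,150],"spin": 0}
    - {"claw": -1,"translation": [60,450,150],"spin": 0}
    - {"claw": 1,"translation": [60,500,150],"spin": 0}
    - {"claw": 1,"translation": [60,500,150],"spin": 0}

```text
clock: 46.65
eef_pos: [0.4494, 0.1519, 0.2369]
ee_rot: [-0.069, -3.141, -0.001]
wrist_force: [0.6, -0.2, -0.5]
width: 0.0591
```

```bash
python3 - <<'E'
from h import *
t=snap('top','t26.png'); w=snap('wrist','w26.png'); print(w['st']['eef_pos'],w['st']['ee_rot'],w['st']['joints']); tub(t)
m=mask(t['pixels'],(8,110,60),(22,200,230)); m[:190]=0;m[275:]=0;m[:,:335]=0;m[:,425:]=0
h=cv2.convexHull(np.vstack([x for x in cv2.findContours(m,0,1)[0] if cv2.contourArea(x)>30]))
print('coaster',cv2.minEnclosingCircle(np.array([hit(t,*p[0],.003) for p in h]).astype(np.float32)))
print(*blobs(t),sep='\n')
for s,n,z in ((t,'top',.059),(w,'wrist',.059)):
    m=mask(s['pixels'],(0,120,30),(6,255,255))|mask(s['pixels'],(173,120,30),(180,255,255))
    for c in cv2.findContours(m,0,1)[0]:
        if cv2.contourArea(c)>8:
            P=np.array([hit(s,*p[0],z) for p in c]).astype(np.float32); r=cv2.minAreaRect(P); print(n,'red',c[:,0].mean(0).round(),np.round(r[0],3),np.round(r[1],3),round(r[2]))
    m=mask(s['pixels'],(50,150,60),(75,255,255))
    for c in cv2.findContours(m,0,1)[0]:
        if cv2.contourArea(c)>3: print(n,'green',c[:,0].mean(0).round(),hit(s,*c[:,0].mean(0),.035).round(3))
E
```

```text
[0.44947082 0.15252881 0.2368607 ] [-6.84257766e-02 -3.14041803e+00 -2.44967206e-03] [ 8.67428231e-02 -1.91002290e-01  1.98119186e+00  1.63606343e-03
  1.35166021e+00 -1.44083877e+00]
tub blob [ 0.48  -0.351] [0.134 0.11 ] 87.4 [ 0.424 -0.42 ] [ 0.536 -0.283]
coaster ((0.4696241319179535, -0.3557949364185333), 0.10467599332332611)
[0.504, -0.052, 0.059, 0.022, 179.168]
[0.504, 0.043, 0.058, 0.022, 179.767]
[0.576, -0.015, 0.071, 0.07, 172.785]
[0.647, -0.048, 0.064, 0.023, 179.211]
[0.615, 0.038, 0.13, 0.025, 2.298]
top red [132. 248.] [0.43  0.327] [0.031 0.015] 38
top red [116. 206.] [0.545 0.374] [0.03  0.008] 9
top green [116. 197.] [0.572 0.382]
top green [231. 131.] [0.765 0.063]
wrist red [420. 231.] [0.537 0.371] [0.032 0.008] 9
wrist red [396. 148.] [0.428 0.322] [0.041 0.024] 27
wrist green [417. 246.] [0.572 0.385]
```

```bash
python3 - <<'E'
from h import *
t=snap('top')
for lo,hi,n in (((20,140,60),(32,255,255),'yellow'),((83,120,60),(98,255,255),'turq')):
    for c in cv2.findContours(mask(t['pixels'],lo,hi),0,1)[0]:
        if cv2.contourArea(c)>60:
            P=np.array([hit(t,*p[0],.03) for p in c]).astype(np.float32); r=cv2.minAreaRect(P); print(n,np.round(r[0],3),np.round(r[1],3),round(r[2]),P.min(0),P.max(0))
g=t['pixels'][175:262,85:155,::-1]
m=cv2.inRange(cv2.cvtColor(g,cv2.COLOR_BGR2GRAY),0,45)
c=max(cv2.findContours(m,0,1)[0],key=cv2.contourArea); c=c+np.array([85,175]); P=np.array([hit(t,*p[0],.02) for p in c]).astype(np.float32); print('dark',cv2.minAreaRect(P),cv2.minEnclosingCircle(P))
E
```

```text
yellow [0.402 0.234] [0.041 0.025] 18 [0.3831058 0.2169614] [0.42367876 0.2503927 ]
yellow [0.778 0.167] [0.029 0.059] 28 [0.75306475 0.13729985] [0.8008568 0.1974774]
yellow [0.793 0.632] [0.126 0.029] 66 [0.75638795 0.5710292 ] [0.82806206 0.69287753]
dark ((0.5234551429748535, 0.3774738609790802), (0.08304131031036377, 0.08297755569219589), 46.05116653442383) ((0.523215651512146, 0.37856435775756836), 0.04357359930872917)
```

Call:
servo_tool:
  moves:
    - {"claw": 1,"translation": [-12,45,0],"spin": 0}
    - {"claw": 1,"translation": [-24,90,0],"spin": 0}
    - {"claw": 1,"translation": [-24,130,-40],"spin": 0}
    - {"claw": 1,"translation": [-24,130,-80],"spin": 0}
    - {"claw": 1,"translation": [-24,130,-110],"spin": 0}
    - {"claw": 1,"translation": [-24,130,-110],"spin": 0}
    - {"claw": 1,"translation": [-24,130,-110],"spin": 0}

```text
clock: 47.5
eef_pos: [0.427, 0.2775, 0.1276]
ee_rot: [-0.079, -3.141, 0.0]
wrist_force: [-0.0, -0.4, 0.2]
width: 0.0
```

```bash
cat >> h.py <<'E'
def reds(s):
    o=[]
    m=mask(s['pixels'],(0,120,30),(6,255,255))|mask(s['pixels'],(173,120,30),(180,255,255))
    for c in cv2.findContours(m,0,1)[0]:
        if cv2.contourArea(c)>8:
            for z in (.036,.059):
                P=np.array([hit(s,*p[0],z) for p in c]).astype(np.float32); (x,y),(a,b),g=cv2.minAreaRect(P)
                if a<b:g+=90;a,b=b,a
                o.append((z,np.round([x,y,a,b,g%180],3).tolist()))
    return o
E
python3 - <<'E'
from h import *
w=snap('wrist','w27.png'); print(w['st']['eef_pos'],w['st']['wrist_force'],w['st']['width']); print(*reds(w),sep='\n')
m=mask(w['pixels'],(50,150,60),(75,255,255))
for c in cv2.findContours(m,0,1)[0]:
    if cv2.contourArea(c)>3: print('green',hit(w,*c[:,0].mean(0),.035).round(3))
E
```

```text
[0.42696088 0.27745973 0.12757861] [-0.04673825 -0.42804684  0.21423251] 4.2143309159679986e-05
(0.036, [0.431, 0.335, 0.045, 0.013, 30.724])
(0.059, [0.424, 0.33, 0.041, 0.012, 30.724])
```

Call:
servo_tool:
  moves:
    - {"claw": 1,"translation": [-1,4,-40],"spin": 0}
    - {"claw": 1,"translation": [-1,4,-70],"spin": 0}
    - {"claw": 1,"translation": [-1,4,-83],"spin": 0}
    - {"claw": 1,"translation": [-1,4,-83],"spin": 0}
    - {"claw": 1,"translation": [-1,4,-83],"spin": 0}

```text
clock: 48.05
eef_pos: [0.427, 0.2828, 0.0461]
ee_rot: [0.077, 3.137, 0.002]
wrist_force: [0.6, 0.0, 0.1]
width: -0.0002
```

Call:
servo_tool:
  moves:
    - {"claw": 1,"translation": [0,10,0],"spin": 0}
    - {"claw": 1,"translation": [0,20,0],"spin": 0}
    - {"claw": 1,"translation": [0,30,0],"spin": 0}
    - {"claw": 1,"translation": [0,30,0],"spin": 0}

```text
clock: 48.45
eef_pos: [0.4259, 0.3141, 0.0455]
ee_rot: [0.073, 3.139, 0.001]
wrist_force: [-1.8, -2.0, 6.3]
width: -0.0001
```

Call:
servo_tool:
  moves:
    - {"claw": 1,"translation": [0,10,0],"spin": 0}
    - {"claw": 1,"translation": [0,20,0],"spin": 0}
    - {"claw": 1,"translation": [0,30,0],"spin": 0}
    - {"claw": 1,"translation": [0,30,0],"spin": 0}

```text
clock: 48.85
eef_pos: [0.4254, 0.3438, 0.0459]
ee_rot: [0.073, 3.141, -0.001]
wrist_force: [-5.1, -4.5, 12.5]
width: -0.0
```

```bash
python3 - <<'E'
from h import *
t=snap('top','t28.png'); w=snap('wrist','w28.png'); print(w['st']['eef_pos'],w['st']['wrist_force']); print(*reds(w),sep='\n'); print('top',*reds(t),sep='\n')
E
```

```text
[0.42544282 0.34355448 0.04593278] [-3.86091901 -4.51824134 12.34763895]
(0.036, [0.431, 0.36, 0.034, 0.013, 11.844])
(0.059, [0.42, 0.358, 0.029, 0.011, 11.844])
(0.036, [0.403, 0.357, 0.009, 0.005, 70.872])
(0.059, [0.397, 0.356, 0.008, 0.004, 70.873])
top
(0.036, [0.548, 0.375, 0.028, 0.007, 175.521])
(0.059, [0.544, 0.369, 0.028, 0.007, 175.521])
```

Call:
servo_tool:
  moves:
    - {"claw": 1,"translation": [0,8,0],"spin": 0}
    - {"claw": 1,"translation": [0,14,0],"spin": 0}
    - {"claw": 1,"translation": [0,14,0],"spin": 0}

```text
clock: 49.25
eef_pos: [0.4253, 0.3575, 0.046]
ee_rot: [-0.073, -3.141, 0.001]
wrist_force: [-6.0, -5.1, 12.9]
width: 0.0002
```

Call:
servo_tool:
  moves:
    - {"claw": 1,"translation": [0,5,0],"spin": 0}
    - {"claw": 1,"translation": [0,5,0],"spin": 0}

```text
clock: 49.45
eef_pos: [0.4254, 0.3624, 0.046]
ee_rot: [-0.074, -3.141, 0.001]
wrist_force: [-4.8, -5.6, 12.6]
width: -0.0
```

Call:
servo_tool:
  moves:
    - {"claw": 1,"translation": [0,4,0],"spin": 0}
    - {"claw": 1,"translation": [0,4,0],"spin": 0}

```text
clock: 49.65
eef_pos: [0.4255, 0.3663, 0.046]
ee_rot: [0.074, 3.141, -0.001]
wrist_force: [-4.8, -5.1, 12.2]
width: 0.0004
```

```bash
python3 - <<'E'
from h import *
t=snap('top','t29.png'); w=snap('wrist','w29.png'); print(w['st']['eef_pos'],w['st']['wrist_force']); print(*reds(w),sep='\n'); print('top',*reds(t),sep='\n')
E
```

```text
[0.42548859 0.36625184 0.04602855] [-4.32162488 -4.94602479 12.17552736]
(0.036, [0.428, 0.38, 0.033, 0.013, 179.661])
(0.059, [0.418, 0.379, 0.029, 0.011, 179.661])
(0.036, [0.403, 0.379, 0.01, 0.006, 87.25])
(0.059, [0.396, 0.378, 0.009, 0.005, 87.25])
top
(0.036, [0.548, 0.37, 0.034, 0.008, 166.577])
(0.059, [0.545, 0.364, 0.033, 0.008, 166.577])
```

Call:
servo_tool:
  moves:
    - {"claw": 1,"translation": [0,5,0],"spin": 0}
    - {"claw": 1,"translation": [0,8,0],"spin": 0}
    - {"claw": 1,"translation": [0,8,0],"spin": 0}

```text
clock: 50.05
eef_pos: [0.4256, 0.3741, 0.046]
ee_rot: [0.074, 3.14, -0.002]
wrist_force: [-4.9, -6.0, 12.7]
width: -0.0001
```

Call:
servo_tool:
  moves:
    - {"claw": 1,"translation": [0,3,0],"spin": 0}
    - {"claw": 1,"translation": [0,3,0],"spin": 0}

```text
clock: 50.25
eef_pos: [0.4258, 0.377, 0.046]
ee_rot: [0.074, 3.14, -0.002]
wrist_force: [-4.0, -6.1, 12.2]
width: 0.0
```

Call:
servo_tool:
  moves:
    - {"claw": 1,"translation": [0,2,0],"spin": 0}
    - {"claw": 1,"translation": [0,2,0],"spin": 0}

```text
clock: 50.45
eef_pos: [0.426, 0.3789, 0.0461]
ee_rot: [0.075, 3.14, -0.002]
wrist_force: [-2.7, -7.7, 12.4]
width: 0.0004
```

```bash
python3 - <<'E'
from h import *
t=snap('top','t30.png'); print(t['st']['eef_pos'],t['st']['wrist_force']);  print('top',*reds(t),sep='\n')
E
```

```text
[0.42601014 0.37890142 0.04605689] [-2.68694407 -7.67841336 12.44265922]
top
(0.036, [0.546, 0.366, 0.032, 0.009, 155.776])
(0.059, [0.543, 0.36, 0.031, 0.009, 155.776])
```

Call:
servo_tool:
  moves:
    - {"claw": 1,"translation": [0,2,0],"spin": 0}
    - {"claw": 1,"translation": [0,2,0],"spin": 0}

```text
clock: 50.7
eef_pos: [0.426, 0.3794, 0.0459]
ee_rot: [0.074, 3.14, -0.008]
wrist_force: [-3.0, -13.1, 14.0]
width: -0.0
```

Call:
servo_tool:
  moves:
    - {"claw": 1,"translation": [0,2,0],"spin": 0}
    - {"claw": 1,"translation": [0,2,0],"spin": 0}

```text
clock: 50.9
eef_pos: [0.4259, 0.3797, 0.0459]
ee_rot: [-0.073, -3.14, 0.014]
wrist_force: [-1.4, -19.8, 18.2]
width: -0.0
```

Call:
servo_tool:
  moves:
    - {"claw": 1,"translation": [0,-30,0],"spin": 0}
    - {"claw": 1,"translation": [0,-60,0],"spin": 0}
    - {"claw": 1,"translation": [0,-85,0],"spin": 0}
    - {"claw": 1,"translation": [0,-100,0],"spin": 0}
    - {"claw": 1,"translation": [0,-100,0],"spin": 0}
    - {"claw": 1,"translation": [0,-100,0],"spin": 0}

```text
clock: 51.5
eef_pos: [0.4253, 0.283, 0.0442]
ee_rot: [0.076, 3.141, 0.001]
wrist_force: [0.3, -0.2, -0.5]
width: -0.0001
```

```bash
python3 - <<'E'
from h import *
t=snap('top','t31.png'); w=snap('wrist'); print(t['st']['eef_pos'],t['st']['wrist_force']);  print('top',*reds(t),sep='\n'); print(*reds(w),sep='\n'); print(*blobs(t),sep='\n')
E
```

```text
[0.42532128 0.28298721 0.04415421] [ 0.34781296 -0.17220948 -0.50335216]
top
(0.036, [0.547, 0.367, 0.032, 0.008, 155.776])
(0.059, [0.543, 0.36, 0.031, 0.007, 155.776])
(0.036, [0.439, 0.339, 0.041, 0.014, 27.436])
(0.059, [0.427, 0.331, 0.035, 0.012, 27.436])
[0.503, 0.041, 0.056, 0.019, 179.896]
[0.504, -0.052, 0.059, 0.022, 179.168]
[0.578, -0.013, 0.074, 0.067, 179.296]
[0.646, -0.048, 0.067, 0.023, 179.211]
[0.615, 0.038, 0.13, 0.025, 2.298]
```

Call:
servo_tool:
  moves:
    - {"claw": 1,"translation": [0,35,0],"spin": 0}
    - {"claw": 1,"translation": [0,65,0],"spin": 0}
    - {"claw": 1,"translation": [0,88,0],"spin": 0}
    - {"claw": 1,"translation": [0,98,0],"spin": 0}
    - {"claw": 1,"translation": [0,98,0],"spin": 0}
    - {"claw": 1,"translation": [0,98,0],"spin": 0}
    - {"claw": 1,"translation": [0,60,0],"spin": 0}
    - {"claw": 1,"translation": [0,20,0],"spin": 0}
    - {"claw": 1,"translation": [0,0,0],"spin": 0}
    - {"claw": 1,"translation": [0,0,0],"spin": 0}
    - {"claw": 1,"translation": [0,0,0],"spin": 0}

```text
clock: 52.7
eef_pos: [0.4255, 0.2831, 0.0443]
ee_rot: [0.076, 3.14, 0.001]
wrist_force: [-0.3, 0.0, 0.1]
width: -0.0
```

```bash
python3 - <<'E'
from h import *
t=snap('top','t32.png'); print(t['st']['eef_pos'],t['st']['wrist_force']);  print('top',*reds(t),sep='\n')
E
```

```text
[0.42553006 0.28313444 0.04426178] [-0.2888905   0.01609084  0.09143533]
top
(0.036, [0.539, 0.356, 0.033, 0.01, 129.899])
(0.059, [0.535, 0.35, 0.032, 0.01, 129.899])
```

Call:
servo_tool:
  moves:
    - {"claw": 1,"translation": [0,35,0],"spin": 0}
    - {"claw": 1,"translation": [0,65,0],"spin": 0}
    - {"claw": 1,"translation": [0,88,0],"spin": 0}
    - {"claw": 1,"translation": [0,98,0],"spin": 0}
    - {"claw": 1,"translation": [0,98,0],"spin": 0}
    - {"claw": 1,"translation": [0,98,0],"spin": 0}
    - {"claw": 1,"translation": [0,60,0],"spin": 0}
    - {"claw": 1,"translation": [0,20,0],"spin": 0}
    - {"claw": 1,"translation": [0,0,0],"spin": 0}
    - {"claw": 1,"translation": [0,0,0],"spin": 0}
    - {"claw": 1,"translation": [0,0,0],"spin": 0}

```text
clock: 53.85
eef_pos: [0.4256, 0.2835, 0.0443]
ee_rot: [0.076, 3.14, 0.001]
wrist_force: [-0.6, -0.6, -0.2]
width: -0.0001
```

Call:
servo_tool:
  moves:
    - {"claw": 1,"translation": [0,35,0],"spin": 0}
    - {"claw": 1,"translation": [0,65,0],"spin": 0}
    - {"claw": 1,"translation": [0,88,0],"spin": 0}
    - {"claw": 1,"translation": [0,98,0],"spin": 0}
    - {"claw": 1,"translation": [0,98,0],"spin": 0}
    - {"claw": 1,"translation": [0,98,0],"spin": 0}
    - {"claw": 1,"translation": [0,60,0],"spin": 0}
    - {"claw": 1,"translation": [0,20,0],"spin": 0}
    - {"claw": 1,"translation": [0,0,0],"spin": 0}
    - {"claw": 1,"translation": [0,0,0],"spin": 0}
    - {"claw": 1,"translation": [0,0,0],"spin": 0}

```text
clock: 54.95
eef_pos: [0.4257, 0.2838, 0.0444]
ee_rot: [0.075, 3.14, 0.001]
wrist_force: [0.1, 0.2, -0.0]
width: -0.0
```

Call:
servo_tool:
  moves:
    - {"claw": 1,"translation": [0,35,0],"spin": 0}
    - {"claw": 1,"translation": [0,65,0],"spin": 0}
    - {"claw": 1,"translation": [0,88,0],"spin": 0}
    - {"claw": 1,"translation": [0,98,0],"spin": 0}
    - {"claw": 1,"translation": [0,98,0],"spin": 0}
    - {"claw": 1,"translation": [0,98,0],"spin": 0}
    - {"claw": 1,"translation": [0,60,0],"spin": 0}
    - {"claw": 1,"translation": [0,20,0],"spin": 0}
    - {"claw": 1,"translation": [0,0,0],"spin": 0}
    - {"claw": 1,"translation": [0,0,0],"spin": 0}
    - {"claw": 1,"translation": [0,0,0],"spin": 0}

```text
clock: 56.05
eef_pos: [0.4257, 0.2839, 0.0444]
ee_rot: [0.075, 3.14, 0.001]
wrist_force: [0.8, 0.9, 0.2]
width: 0.0
```

```bash
python3 - <<'E'
from h import *
t=snap('top','t33.png'); print(t['st']['eef_pos'],t['st']['wrist_force']);  print('top',*reds(t),sep='\n')
E
```

```text
[0.42567828 0.28388397 0.04443463] [0.79874986 0.89541016 0.19579064]
top
(0.036, [0.505, 0.363, 0.025, 0.008, 35.063])
(0.059, [0.502, 0.357, 0.025, 0.008, 35.063])
```

Call:
servo_tool:
  moves:
    - {"claw": 1,"translation": [0,35,0],"spin": 0}
    - {"claw": 1,"translation": [0,65,0],"spin": 0}
    - {"claw": 1,"translation": [0,88,0],"spin": 0}
    - {"claw": 1,"translation": [0,98,0],"spin": 0}
    - {"claw": 1,"translation": [0,98,0],"spin": 0}
    - {"claw": 1,"translation": [0,98,0],"spin": 0}
    - {"claw": 1,"translation": [0,60,0],"spin": 0}
    - {"claw": 1,"translation": [0,20,0],"spin": 0}
    - {"claw": 1,"translation": [0,0,0],"spin": 0}
    - {"claw": 1,"translation": [0,0,0],"spin": 0}
    - {"claw": 1,"translation": [0,0,0],"spin": 0}

```text
clock: 57.2
eef_pos: [0.4256, 0.2837, 0.0444]
ee_rot: [0.075, 3.14, 0.001]
wrist_force: [0.7, -0.2, -0.3]
width: 0.0001
```

Call:
servo_tool:
  moves:
    - {"claw": 1,"translation": [0,35,0],"spin": 0}
    - {"claw": 1,"translation": [0,65,0],"spin": 0}
    - {"claw": 1,"translation": [0,88,0],"spin": 0}
    - {"claw": 1,"translation": [0,98,0],"spin": 0}
    - {"claw": 1,"translation": [0,98,0],"spin": 0}
    - {"claw": 1,"translation": [0,98,0],"spin": 0}
    - {"claw": 1,"translation": [0,60,0],"spin": 0}
    - {"claw": 1,"translation": [0,20,0],"spin": 0}
    - {"claw": 1,"translation": [0,0,0],"spin": 0}
    - {"claw": 1,"translation": [0,0,0],"spin": 0}
    - {"claw": 1,"translation": [0,0,0],"spin": 0}

```text
clock: 58.3
eef_pos: [0.4256, 0.2839, 0.0444]
ee_rot: [0.075, 3.14, 0.001]
wrist_force: [1.1, 1.1, 0.0]
width: -0.0004
```

```bash
python3 - <<'E'
from h import *
t=snap('top','t34.png'); print(t['st']['eef_pos'],t['st']['wrist_force']);  print('top',*reds(t),sep='\n')
E
```

```text
[0.42564565 0.28385104 0.04440457] [1.05600007 1.12392347 0.01578536]
top
(0.036, [0.496, 0.386, 0.034, 0.008, 159.172])
(0.059, [0.494, 0.379, 0.033, 0.008, 159.172])
```

Call:
servo_tool:
  moves:
    - {"claw": 1,"translation": [0,35,0],"spin": 0}
    - {"claw": 1,"translation": [0,65,0],"spin": 0}
    - {"claw": 1,"translation": [0,88,0],"spin": 0}
    - {"claw": 1,"translation": [0,98,0],"spin": 0}
    - {"claw": 1,"translation": [0,98,0],"spin": 0}
    - {"claw": 1,"translation": [0,98,0],"spin": 0}
    - {"claw": 1,"translation": [0,60,0],"spin": 0}
    - {"claw": 1,"translation": [0,20,0],"spin": 0}
    - {"claw": 1,"translation": [0,0,0],"spin": 0}
    - {"claw": 1,"translation": [0,0,0],"spin": 0}
    - {"claw": 1,"translation": [0,0,50],"spin": 0}
    - {"claw": 1,"translation": [0,0,100],"spin": 0}
    - {"claw": 1,"translation": [-20,0,150],"spin": 0}
    - {"claw": 1,"translation": [-30,0,180],"spin": 0}
    - {"claw": 1,"translation": [-30,0,180],"spin": 0}
    - {"claw": 1,"translation": [-30,0,180],"spin": 0}

```text
clock: 59.95
eef_pos: [0.3955, 0.2841, 0.2251]
ee_rot: [0.073, 3.139, 0.002]
wrist_force: [0.1, 0.1, -1.7]
width: 0.0
```

```bash
python3 - <<'E'
from h import *
t=snap('top','t35.png'); w=snap('wrist'); print(t['st']['eef_pos'],t['st']['wrist_force']);  print('top',*reds(t),sep='\n'); print('w',*reds(w),sep='\n'); print(*blobs(t),sep='\n'); tub(t)
E
```

```text
[0.3954741  0.28409469 0.22509831] [ 0.07307328  0.11695242 -1.66226262]
top
(0.036, [0.506, 0.396, 0.034, 0.01, 127.964])
(0.059, [0.503, 0.39, 0.033, 0.009, 127.964])
w
(0.036, [0.506, 0.399, 0.034, 0.009, 129.977])
(0.059, [0.494, 0.392, 0.032, 0.009, 129.977])
(0.036, [0.431, 0.334, 0.043, 0.011, 25.397])
(0.059, [0.424, 0.331, 0.04, 0.01, 25.397])
[0.503, 0.041, 0.057, 0.022, 176.325]
[0.504, -0.052, 0.059, 0.022, 179.168]
[0.577, -0.013, 0.071, 0.067, 179.296]
[0.647, -0.048, 0.064, 0.023, 179.211]
[0.615, 0.038, 0.13, 0.025, 2.298]
tub blob [ 0.48  -0.351] [0.134 0.11 ] 87.4 [ 0.424 -0.42 ] [ 0.536 -0.282]
```

```bash
python3 -c "
from bench import manip
print(manip.finish_job())"
```

```text
the job is handed in; nothing more can be done
None
```

The job is done and handed in at about 60 s on the robot's clock. All 8 blocks are in the tray, the tub stands upright on its coaster, and the dial reads 8.

**What I did**
- **Tub:** I tipped it by its handle over the tray rims, and its 4 blocks fell into the tray. I let it fall back upright on the coaster, then gripped it again and centred it.
- **Loose blocks:** I picked the 4 orange blocks off the mat and put them in the tray.
- **Counter:** I clicked the lever 8 times, each push to the stop and back.

**Last checks, from the camera images**
- **Blocks:** all 8 lie inside the tray. Three of the poured blocks lie side by side and show as one patch, about three block widths wide.
- **Tub:** its centre is within about 5 mm of the coaster's centre, and it stood upright and empty in the last close view.
- **Dial and lever:** the pointer has turned about 240°, which is 8 notches, and the lever is back at its rest angle.
- **Bystanders:** nothing came near the shoe last or the coffee cup. I did not measure them again at the end.

**What went wrong on the way**
- **Tipping:** the first two tries failed. The handle slipped out on the first and was slipping on the second. Each time the tub settled upright in the tray with its blocks still in it, and the third try worked.
- **First block grasp:** it closed on nothing because the fingers were too high. Lowering them about 8 mm fixed it.
- **Shifted block:** one loose block had moved about 9 cm during the run. I found it again in the images before picking it up.

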